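# Set up the meters and dummy load for an amplifier test

## Robot

A 6-joint arm with a two-finger parallel gripper is mounted at the origin on the work surface. World frame = base frame: x ahead of the robot, y to its left, z up, the work surface at z = 0. Lengths are in m, angles in rad, forces in N, time in s.
With the tool pointing down it reaches from about 0.35 to 0.95 m from the base axis. Payload 17.4 kg.
Tool frame: the origin (TCP) lies at the very end of the fingers, on their centre line; the grasp point (between the pads) lies arm.grasp_offset behind it (arm.grasp_offset is the distance from the TCP to the grasp point, in m); z points along the fingers, y is the direction in which the jaws open and shut (so a half turn about z gives the same grasp; the last joint's range is limited). The gripper opens to 93 mm and grips with 3 to 60 N. Pads are 15 mm wide; open, the fingers measure 128 mm over their backs; the gripper's body (75 mm by 188 mm) begins 65 mm behind the grasp point.
Start: joints at [-1.349, 0.116, 1.442, -0, 1.584, -0.038], TCP at [0.173, -0.652, 0.194] pointing down, gripper open.
Joint ranges: [-2.83, 2.83], [-0.83, 2.19], [0.07, 2.5], [-1.14, 4.28], [0.01, 3], [-2.97, 2.97]. Speed limits (rad/s): [1.89, 1.89, 2.22, 3.14, 3.14, 3.14].

## Interface

Orientations are given as a unit quaternion [x, y, z, w].
In Python, from workcell import arm gives the robot as it stands. The module is installed in compiled form; this text tells all that it offers.
- The arm moves only by the tool carry_out, never from a script. Its argument "plan" is text: rows parted by semicolons, each of 4 numbers parted by spaces: the shift along the tool's x, y, z in m, then the turn about the tool's z in rad. In form: tx ty tz roll; .... A call has 1 to 5 rows; each row is the pose to reach, as a shift and turn from the pose commanded when the call began, along the tool's axes at that moment; what a row does not reach only later rows make up. A row lasts 1/12 s, in which the tool goes at most 41.7 mm and 7.16 degrees, less where a joint would pass 70% of its speed; a pose out of reach is approached as far as the arm can. A call with a gripper value outside its range is refused whole. "gripper" is the opening in per cent of the stroke, from 0 (shut) to 100 (fully open), set as the call begins (left out, the last holds). The fingers move at their own pace and stop on an object; "force" is the grip in N (left out, the last holds). Time passes only in rows, so rows that repeat a pose let the fingers close. It gives the time, the measured TCP pose, the force and the opening at its end, in the units of the state.
- arm.get_obs(): the state, without advancing time (a new reading comes with each control period).
- arm.grab_frame(name): name is "scene" or "top" or "wrist"; returns a dict with "image" (420x560x3 uint8, red, green, blue), "vfov" (degrees; the focal length in pixels is half the picture's height over the tangent of half this angle, whatever the lens; pixels are square), "cx", "cy" (the principal point, pixels), "D" ([k1, k2, p1, p2, k3] as OpenCV has them; the pictures are not rectified), "R" (3x3) and "t" (3): a world point X has camera coordinates R X + t; the wrist camera has in their place "mount" (4x4, takes a point from camera to tool coordinates, whose origin is the TCP and whose axes are the flange's). Camera axes: x right, y down, z forward; pixel columns grow to the right and rows downward; lengths in m; the calibration is good to about 2 mm. A picture is of the moment at which its call begins: read the wrist's pose just before it. There is no depth.
- arm.close_job(): hands the job in, once; it reports no verdict.
Trained networks look in a picture, given as the dict that the camera call returned (one of the last four; its "shot" number tells which), for a name from the list of things; names that differ only in an ending like _2 or _b are one class to them, and where a whole thing is asked for, a point or a joint stands for the part that bears it (a point fixed in the world has none). Each returns a list of dicts, best first, with "p" (0 to 1); they miss things now and then, are a little off and sometimes report something else, mostly with a low value. They report only what shows in the picture. A call takes as long as a camera call. They do not tell look-alikes from the thing itself.
- arm.recognise(picture, query): "point" ([x, y, z] in m, in world coordinates, good to about 4 mm: the middle of the surface that is visible of it).
The state is a dict: "time_s": time; "joints": joint angles; "qd": joint speeds; "joint_torque": joint torques, N m; "ee_pos": TCP position; "orientation": TCP orientation; "force": force on the tool from outside, world axes, zero at the start; "wrist_torque": the same for the moment, N m; "grip_width": opening from 0.0 (shut) to 1.0 (fully open).
Only numpy, scipy, OpenCV 4.12 (cv2) and the standard library are available. Lean on these libraries where they do the work, as an engineer would, in place of code of your own. Each camera call takes 0.05 s, during which the arm holds its last target.

## Task

Get the bench ready for an amplifier test: push the finned dummy load squarely into the taped outline, and lay every pocket meter on the sloped stand, one to a cradle bar (any bar), face up, head end up the slope, straight along the bar and centred across it, with its foot down against the lip. Only when all of that is in place, throw the power lever fully on; leave the other things on the bench where they are.

Things in the scene. Friction and masses are not known exactly. Their poses are not given: they have to be found in the camera images.
- stand: Fixed stand: wooden base 130 x 350 x 12 mm with four narrow raised aluminium cradle bars 94 mm apart along its y. Each bar is 34 mm wide and slopes up to the stand's +x at 22 deg (0.384 rad), 110 mm long; a 34 mm wide lip, square to the bar, stands 12 mm above it at the lower (-x) end. Open 60 mm gaps between bars. Origin: centre of the underside. Yaw within 0.12 rad of 0.
- bay0 (a point): Point on the top face of cradle bar 0 (0 at the stand's -y end, 3 at its +y end), mid-width, where it meets the inner face of the lip: where the middle of a seated meter's lower foot edge belongs. 55 mm to -x of the stand's origin, 40 mm above the bench. Its axes are the stand's, not sloped.
- bay1 (a point): Point on the top face of cradle bar 1 (0 at the stand's -y end, 3 at its +y end), mid-width, where it meets the inner face of the lip: where the middle of a seated meter's lower foot edge belongs. 55 mm to -x of the stand's origin, 40 mm above the bench. Its axes are the stand's, not sloped.
- bay2 (a point): Point on the top face of cradle bar 2 (0 at the stand's -y end, 3 at its +y end), mid-width, where it meets the inner face of the lip: where the middle of a seated meter's lower foot edge belongs. 55 mm to -x of the stand's origin, 40 mm above the bench. Its axes are the stand's, not sloped.
- bay3 (a point): Point on the top face of cradle bar 3 (0 at the stand's -y end, 3 at its +y end), mid-width, where it meets the inner face of the lip: where the middle of a seated meter's lower foot edge belongs. 55 mm to -x of the stand's origin, 40 mm above the bench. Its axes are the stand's, not sloped.
- meter0: Loose black pocket meter, a slab 116 long (x) x 52 wide (y) x 36 mm thick (z), 0.16 to 0.28 kg, face up on the bench: pale display near its +x end (head), dial mid-way, three sockets near its -x end (foot). Origin: centre of its underside (back face); x to the head, z out of its face. May be absent.
- meter0_foot (a point): Middle of the lower foot edge of meter0: on its underside, 58 mm to -x of its origin.
- meter1: Loose black pocket meter, a slab 116 long (x) x 52 wide (y) x 36 mm thick (z), 0.16 to 0.28 kg, face up on the bench: pale display near its +x end (head), dial mid-way, three sockets near its -x end (foot). Origin: centre of its underside (back face); x to the head, z out of its face. May be absent.
- meter1_foot (a point): Middle of the lower foot edge of meter1: on its underside, 58 mm to -x of its origin.
- meter2: Loose black pocket meter, a slab 116 long (x) x 52 wide (y) x 36 mm thick (z), 0.16 to 0.28 kg, face up on the bench: pale display near its +x end (head), dial mid-way, three sockets near its -x end (foot). Origin: centre of its underside (back face); x to the head, z out of its face. May be absent.
- meter2_foot (a point): Middle of the lower foot edge of meter2: on its underside, 58 mm to -x of its origin.
- meter3: Loose black pocket meter, a slab 116 long (x) x 52 wide (y) x 36 mm thick (z), 0.16 to 0.28 kg, face up on the bench: pale display near its +x end (head), dial mid-way, three sockets near its -x end (foot). Origin: centre of its underside (back face); x to the head, z out of its face. May be absent.
- meter3_foot (a point): Middle of the lower foot edge of meter3: on its underside, 58 mm to -x of its origin.
- load: Dummy load: loose dark finned metal block, 140 (x) x 110 (y) x 60 mm high, about 0.6 to 1 kg, too wide to grip; slides on the bench when pushed low on a side (roughly 5 to 10 N). Origin: centre of its underside, z up.
- outline: Flat outline of pale tape on the bench (nothing to bump into), clear inside 180 (x) x 150 mm (y), tape 12 mm wide. Origin: its centre on the bench. The load belongs in it with its long side (x) along the outline's long side (x), either way round.
- power (a joint): Toggle lever of the bench's power switch, in rad: 0 = off (leaning to its block's -x, towards the robot), 1.0 = on, at its end stop (leaning equally far to +x). It swings about the block's y axis and stays where it is left; a light push (about 1 N) does it.
- power_tip (a point): Centre of the 26 mm black ball knob at the tip of that lever. The lever is a slim bar 55 mm long from its pivot, which lies 22 mm above the block's origin; it leans 0.5 rad to -x of upright at 0, and the knob travels about 53 mm to +x.
- power_base: The switch's fixed grey block, 70 (x) x 50 (y) x 25 mm high, yaw within 0.1 rad of 0, the only thing with a lever. Origin: centre of its underside, under the lever's pivot.
- mug: White mug, 80 mm across, 90 mm high, loose; not part of the job, to be left where it is. Origin: centre of its underside.
- tape: Roll of grey tape, 90 mm across, 25 mm high, loose; not part of the job, to be left where it is. Origin: centre of its underside.
- driver: Screwdriver, 180 mm long, loose; not part of the job, to be left where it is. Origin: underside at mid-length; red handle to its -x.
- spool: Metal solder spool, 60 mm across, 46 mm high, loose; not part of the job, to be left where it is. Origin: centre of its underside.
- cleaner: White bottle, 56 mm across, 140 mm high, loose; not part of the job, to be left where it is. Origin: centre of its underside.
- partsbox: Small divided grey parts tray 110 x 80 x 35 mm, loose; not part of the job, to be left where it is. Origin: centre of its underside.
There are look-alikes about, which are no part of the job. Leave any purple or turquoise look-alike of the meter1 alone.

How it is judged:
By the outcome, as a careful person would: the job done as asked, in the order asked, and still so for the second after the job is handed in, with the robot touching nothing.
Of meter0, meter1, meter2, meter3 only 3 to 4 are there at a start; the rules pass over those that are not, and their reading is None.
At some moment in a run one of load may be knocked a few centimetres aside while the robot is not near it.
Once in a run the grip may slacken for a moment while it holds something.
It also fails if it takes over 210 s, if anything falls off the work surface, if the arm or the gripper's body presses on something with over 40 N, if the wrist force passes 120 N, or if a joint passes its speed limit or range.

## Working session

There is one attempt and no reset: what is moved stays moved. The work goes in short steps, Python scripts to look and compute and a tool call to move; the robot and the scene stay as the last step left them, time stands still between calls to the robot, and variables do not carry over. Pictures are saved under pics/ and viewed, and the job is handed in when it is done.

Besides the shell and the picture viewer there is one more tool, called after "Request:" in YAML: its name, and indented under it one key for each argument. carry_out: Moves the arm, as the interface text tells. Its arguments: {"type":"object","properties":{"plan":{"type":"string"},"gripper":{"type":"number"},"force":{"type":"number"}},"required":["plan"]}

```bash
ls; mkdir -p pics; python3 - <<'E'
from workcell import arm
import cv2
o=arm.get_obs();print(o, arm.grasp_offset)
for n in ["scene","top","wrist"]:
    f=arm.grab_frame(n); cv2.imwrite(f"pics/{n}0.png",f["image"][:,:,::-1])
    print(n,{k:v for k,v in f.items() if k!="image"})
E
```

```text
pics
{'time_s': 0.0, 'joints': array([-1.34880361e+00,  1.16486269e-01,  1.44226651e+00, -1.01617191e-05,
        1.58401849e+00, -3.77919409e-02]), 'qd': array([ 6.01895169e-05, -5.09756489e-04, -1.62962512e-04,  3.72122391e-04,
        1.84653879e-03,  1.05606500e-03]), 'joint_torque': array([-8.88431641e-04, -7.21263957e+01, -6.22607875e+01,  7.79638882e-02,
        2.39289540e-02, -9.12850510e-05]), 'ee_pos': array([ 0.1733294 , -0.65211788,  0.19350424]), 'orientation': array([ 9.91575682e-01,  1.29527295e-01, -5.92576944e-05, -5.86342847e-04]), 'force': array([-0.25296402, -0.27713599, -0.66303538]), 'wrist_torque': array([-0.04738854, -0.04425073,  0.00036966]), 'grip_width': 0.9981844445586404} 0.0188
scene {'vfov': 53.48732413062994, 'cx': 282.6866894551301, 'cy': 212.4170039120614, 'D': array([0.03420501, 0.        , 0.        , 0.        , 0.        ]), 'R': array([[ 0.31718517,  0.9483623 , -0.00158654],
       [ 0.7444775 , -0.25003039, -0.61906224],
       [-0.58749197,  0.19517621, -0.78534033]]), 't': array([-0.21983594, -0.30315532,  1.53724228]), 'shot': 1}
top {'vf
[... 189 characters left out ...]
 -0.01638804],
       [-0.98963006,  0.00687543, -0.14347502],
       [ 0.14356693,  0.01556233, -0.98951824]]), 't': array([0.07904413, 0.47761247, 1.66741635]), 'shot': 2}
wrist {'vfov': 67.62082379426894, 'cx': 278.24527093509033, 'cy': 209.39002967191504, 'D': array([-0.02364361,  0.        ,  0.        ,  0.        ,  0.        ]), 'mount': array([[ 2.19999534e-04, -9.56079837e-01, -2.93106288e-01,
         8.09767213e-02],
       [ 9.99999209e-01, -1.52722409e-04,  1.24874215e-03,
         3.39390563e-04],
       [-1.23866109e-03, -2.93106331e-01,  9.56079047e-01,
        -1.90593196e-01],
       [ 0.00000000e+00,  0.00000000e+00,  0.00000000e+00,
         1.00000000e+00]]), 'shot': 3}
```

```bash
cat > h.py <<'E'
from workcell import arm
import numpy as np, cv2
from scipy.spatial.transform import Rotation as Ro
def K(f):
    h=f["image"].shape[0]; F=h/2/np.tan(np.radians(f["vfov"])/2)
    return np.array([[F,0,f["cx"]],[0,F,f["cy"]],[0,0,1]])
def wristRT(f,o):
    T=np.eye(4);T[:3,:3]=Ro.from_quat(o["orientation"]).as_matrix();T[:3,3]=o["ee_pos"]
    M=np.linalg.inv(T@f["mount"]); f["R"]=M[:3,:3];f["t"]=M[:3,3]
def grab(n,save=None):
    o=arm.get_obs(); f=arm.grab_frame(n)
    if n=="wrist": wristRT(f,o)
    if save: cv2.imwrite(f"pics/{save}.png",f["image"][:,:,::-1])
    return f
def unproj(f,px,z):
    p=cv2.undistortPoints(np.array(px,float).reshape(-1,1,2),K(f),f["D"]).reshape(-1,2)
    d=np.c_[p,np.ones(len(p))]@f["R"]; c=-f["R"].T@f["t"]
    s=(z-c[2])/d[:,2]; return c+d*s[:,None]
def proj(f,X):
    r,_=cv2.Rodrigues(f["R"]); p,_=cv2.projectPoints(np.array(X,float).reshape(-1,1,3),r,f["t"],K(f),f["D"]); return p.reshape(-1,2)
def crop(f,x0,x1,y0,y1,s,name):
    cv2.imwrite(f"pics/{name}.png",cv2.resize(f["image"][y0:y1,x0:x1,::-1],None,fx=s,fy=s,interpolation=cv2.INTER_CUBIC))
def st():
    o=arm.get_obs(); R=Ro.from_quat(o["orientation"]).as_matrix()
    return o,np.arctan2(R[1,0],R[0,0])
def mv(x,y,z,yaw):
    """shift in tool axes to get to world pose"""
    o,a=st(); R=Ro.from_quat(o["orientation"]).as_matrix()
    d=R.T@(np.array([x,y,z])-o["ee_pos"]); dr=-(yaw-a)
    print("t=%.1f"%o["time_s"],"at",o["ee_pos"].round(4),"yaw %.3f"%a,"shift",d.round(4),"roll %.3f"%((dr+np.pi)%(2*np.pi)-np.pi),"dist %.3f"%np.linalg.norm(d),"F",o["force"].round(1),"g %.3f"%o["grip_width"])
E
python3 - <<'E'
from h import *
f=grab("top"); crop(f,120,340,110,270,3.6,"top_c1"); crop(f,320,460,130,250,5,"top_c2")
for q in ["meter0","stand","bay0","load","outline","power_tip","power_base","mug","tape","driver","spool","cleaner","partsbox"]:
    try: print(q,[(np.round(r["point"],3).tolist(),round(r["p"],2),proj(f,r["point"])[0].round().tolist()) for r in arm.recognise(f,q)])
    except Exception as e: print(q,e)
E
```

```text
meter0 [([0.339, 0.55, 0.033], 0.93, [140.0, 248.0]), ([0.195, 0.293, 0.038], 0.92, [213.0, 290.0]), ([0.432, 0.264, 0.035], 0.84, [222.0, 221.0]), ([0.436, 0.131, 0.037], 0.74, [261.0, 219.0]), ([0.658, 0.528, 0.04], 0.74, [149.0, 158.0]), ([0.569, 0.378, 0.035], 0.73, [191.0, 182.0]), ([0.447, 0.01, 0.037], 0.64, [296.0, 216.0])]
stand [([0.606, 0.031, 0.009], 0.87, [289.0, 173.0]), ([0.442, 0.129, 0.035], 0.65, [261.0, 218.0]), ([0.363, 0.405, 0.022], 0.56, [182.0, 241.0])]
bay0 [([0.614, 0.03, 0.009], 0.92, [289.0, 171.0]), ([0.36, 0.403, 0.021], 0.43, [183.0, 242.0])]
load [([0.44, -0.231, 0.051], 0.68, [366.0, 217.0])]
outline [([0.499, -0.404, 0.002], 0.81, [412.0, 202.0])]
power_tip [([0.625, -0.235, 0.08], 0.58, [367.0, 162.0]), ([0.614, 0.028, 0.008], 0.38, [290.0, 171.0])]
power_base [([0.65, -0.231, 0.023], 0.66, [363.0, 159.0]), ([0.793, -0.142, 0.022], 0.36, [337.0, 121.0]), ([0.573, 0.374, 0.036], 0.21, [192.0, 181.0])]
mug [([0.718, 0.342, 0.039], 0.77, [201.0, 141.0])]
tape [([0.361, 0.406, 0.023], 0.68, [182.0, 241.0])]
driver [([0.795, -0.141, 0.022], 0.62, [336.0, 120.0]), ([0.447, 0.014, 0.041], 0.5, [294.0, 216.0]), ([0.57, 0.377, 0.034], 0.18, [191.0, 182.0])]
spool [([0.321, 0.204, 0.043], 0.65, [239.0, 252.0]), ([0.497, -0.404, 0.002], 0.65, [412.0, 202.0]), ([0.433, 0.267, 0.037], 0.46, [222.0, 220.0])]
cleaner [([0.739, 0.134, 0.091], 0.71, [259.0, 130.0])]
partsbox [([0.498, 0.513, 0.014], 0.62, [154.0, 203.0])]
```

```bash
cat >> h.py <<'E'
def rect(f,hsvlo,hsvhi,z,roi,show=False):
    x0,x1,y0,y1=roi
    im=cv2.cvtColor(f["image"][y0:y1,x0:x1],cv2.COLOR_RGB2HSV)
    m=cv2.inRange(im,np.array(hsvlo),np.array(hsvhi))
    m=cv2.morphologyEx(m,cv2.MORPH_CLOSE,np.ones((5,5)))
    cs,_=cv2.findContours(m,cv2.RETR_EXTERNAL,cv2.CHAIN_APPROX_NONE)
    c=max(cs,key=cv2.contourArea).reshape(-1,2)+[x0,y0]
    P=unproj(f,c,z)[:,:2]
    r=cv2.minAreaRect((P*1000).astype(np.float32)); return r,P
E
python3 - <<'E'
from h import *
f=grab("top")
q=lambda pts:np.array(pts)/5+[320,130]-0.4
L=unproj(f,q([(122,370),(275,315),(345,497),(192,556)]),0.06)
print("load",L.round(3).tolist(),L.mean(0))
O=unproj(f,q([(347,243),(553,226),(584,470),(374,489)]),0)
print("outl",O.round(3).tolist(),O.mean(0))
for n,P in(("L",L),("O",O)):
    e=[P[(i+1)%4]-P[i] for i in range(4)]
    print(n,[ (np.linalg.norm(v).round(4),np.arctan2(v[1],v[0]).round(3)) for v in e])
B=unproj(f,q([(185,92),(255,90),(259,186),(189,190)]),0.025); print("pb",B.round(3).tolist(),B.mean(0))
q=lambda pts:np.array(pts)/3.6+[120,110]-0.4
S=unproj(f,q([(440,155),(440,280),(785,268)]),0.012);print("stand base",S.round(3).tolist())
# lip tops line
Lp=unproj(f,q([(471,275),(566,272),(663,268),(760,265)]),0.049);print("lips",Lp.round(3).tolist())
for nm,c in dict(a=[(232,201),(282,199),(282,313),(232,313)],b=[(342,343),(392,341),(397,455),(347,458)],c=[(477,337),(527,334),(537,447),(488,452)],d=[(619,319),(666,329),(643,441),(595,431)]).items():
    P=unproj(f,q(c),0.036); print(nm,P.mean(0).round(3), [np.linalg.norm(P[(i+1)%4]-P[i]).round(3) for i in range(4)], np.arctan2(*((P[0]+P[1]-P[2]-P[3])[[1,0]])).round(3))
mv(0,0,0,0)
E
```

```text
load [[0.485, -0.156, 0.06], [0.523, -0.263, 0.06], [0.397, -0.306, 0.06], [0.357, -0.201, 0.06]] [ 0.44036144 -0.23142131  0.06      ]
outl [[0.585, -0.327, 0.0], [0.597, -0.476, 0.0], [0.42, -0.489, 0.0], [0.408, -0.34, 0.0]] [ 0.50252459 -0.4078837   0.        ]
L [(np.float64(0.1127), np.float64(-1.231)), (np.float64(0.1334), np.float64(-2.809)), (np.float64(0.1125), np.float64(1.93)), (np.float64(0.1355), np.float64(0.334))]
O [(np.float64(0.1489), np.float64(-1.494)), (np.float64(0.1767), np.float64(-3.067)), (np.float64(0.1498), np.float64(1.654)), (np.float64(0.1776), np.float64(0.07))]
pb [[0.691, -0.211, 0.025], [0.692, -0.261, 0.025], [0.622, -0.261, 0.025], [0.619, -0.211, 0.025]] [ 0.65572867 -0.23585322  0.025     ]
stand base [[0.68, 0.2, 0.012], [0.553, 0.199, 0.012], [0.563, -0.141, 0.012]]
lips [[0.551, 0.166, 0.049], [0.553, 0.074, 0.049], [0.557, -0.02, 0.049], [0.559, -0.113, 0.049]]
a [0.574 0.377 0.036] [np.float64(0.049), np.float64(0.114), np.float64(0.049), np.float64(0.112)] 0.021
b [0.433 0.265 0.036] [np.float64(0.049), np.float64(0.111), np.float64(0.048), np.float64(0.112)] 0.055
c [0.438 0.132 0.036] [np.float64(0.049), np.float64(0.11), np.float64(0.047), np.float64(0.112)] 0.091
d [0.45  0.012 0.036] [np.float64(0.047), np.float64(0.111), np.float64(0.047), np.float64(0.111)] -0.215
t=0.9 at [ 0.1734 -0.6524  0.1943] yaw 0.260 shift [ 0.     -0.675   0.1942] roll 0.260 dist 0.702 F [ 0.  -0.3  0.6] g 1.000
```

```bash
python3 -c "
from h import *
mv(0.433,-0.10,0.2,1.643)"
```

```text
t=0.9 at [ 0.1734 -0.6524  0.1943] yaw 0.260 shift [ 0.3928 -0.4671 -0.0058] roll -1.383 dist 0.610 F [ 0.  -0.3  0.6] g 1.000
```

Request:
carry_out:
  plan: "0.393 -0.467 -0.006 -1.383;0.393 -0.467 -0.006 -1.383;0.393 -0.467 -0.006 -1.383;0.393 -0.467 -0.006 -1.383;0.393 -0.467 -0.006 -1.383"

```text
time_s: 1.32
ee_pos: [0.2624, -0.4621, 0.1962]
orientation: [0.903, 0.431, 0.0, 0.0]
force: [1.2, 0.9, -0.0]
grip_width: 0.998
```

```bash
python3 -c "
from h import *
mv(0.433,-0.10,0.2,1.643)"
```

```text
t=1.3 at [ 0.2624 -0.4621  0.1962] yaw 0.890 shift [ 0.3888 -0.0951 -0.0038] roll -0.753 dist 0.400 F [ 1.2  0.9 -0. ] g 0.998
```

Request:
carry_out:
  plan: "0.389 -0.095 -0.004 -0.753;0.389 -0.095 -0.004 -0.753;0.389 -0.095 -0.004 -0.753;0.389 -0.095 -0.004 -0.753;0.389 -0.095 -0.004 -0.753"

```text
time_s: 1.73
ee_pos: [0.3523, -0.2741, 0.1987]
orientation: [0.726, 0.687, 0.0, 0.0]
force: [0.9, -0.1, 0.5]
grip_width: 1.003
```

```bash
python3 -c "
from h import *
mv(0.433,-0.10,0.2,1.643)"
```

```text
t=1.7 at [ 0.3523 -0.2741  0.1987] yaw 1.515 shift [ 0.1783  0.071  -0.0014] roll -0.128 dist 0.192 F [ 0.9 -0.1  0.5] g 1.003
```

Request:
carry_out:
  plan: "0.178 0.071 -0.001 -0.128;0.178 0.071 -0.001 -0.128;0.178 0.071 -0.001 -0.128;0.178 0.071 -0.001 -0.128;0.178 0.071 -0.001 -0.128"

```text
time_s: 2.15
ee_pos: [0.4346, -0.0994, 0.1998]
orientation: [0.682, 0.731, 0.0, 0.0]
force: [0.8, -0.8, 1.2]
grip_width: 0.998
```

```bash
python3 -c "
from h import *
mv(0.433,-0.10,0.013,1.643)
f=grab('wrist','w1')"
```

```text
t=2.1 at [ 0.4346 -0.0994  0.1998] yaw 1.639 shift [-0.0005 -0.0018  0.1868] roll -0.004 dist 0.187 F [ 0.8 -0.8  1.2] g 0.998
```

Request:
carry_out:
  plan: "0 -0.002 0.187 -0.004;0 -0.002 0.187 -0.004;0 -0.002 0.187 -0.004;0 -0.002 0.187 -0.004;0 -0.002 0.187 -0.004"

```text
time_s: 2.62
ee_pos: [0.4295, -0.1021, 0.0077]
orientation: [0.681, 0.732, -0.001, -0.002]
force: [-1.7, -0.5, -1.5]
grip_width: 0.997
```

```bash
python3 -c "
from h import *
mv(0.433,-0.10,0.013,1.643)
c=np.array([.5025,-.4079]);a=.072
for y in (.3,.2,.0625): print(c-0.0496*np.array([np.cos(a),np.sin(a)])+y*np.array([-np.sin(a),np.cos(a)]))
f=grab('wrist','w2')"
```

```text
t=2.6 at [ 0.4295 -0.1021  0.0077] yaw 1.642 shift [ 0.0019  0.0036 -0.0053] roll -0.001 dist 0.007 F [-1.7 -0.5 -1.5] g 0.997
[ 0.43144717 -0.11224538]
[ 0.43864095 -0.21198629]
[ 0.44853239 -0.34913005]
```

Request:
carry_out:
  plan: "-0.020 0.002 -0.003 0;-0.040 0.002 -0.005 0;-0.06 0.002 -0.005 0;-0.08 0.002 -0.005 0;-0.1 0.002 -0.005 0"

```text
time_s: 3.08
ee_pos: [0.4418, -0.2032, 0.0191]
orientation: [0.681, 0.732, 0.001, 0.001]
force: [3.2, 5.5, 1.6]
grip_width: 1.002
```

Request:
carry_out:
  plan: "-0.020 0 0 0;-0.040 0 0 0;-0.06 0 0 0;-0.08 0 0 0;-0.1 0 0 0"

```text
time_s: 3.5
ee_pos: [0.4484, -0.3026, 0.0189]
orientation: [0.682, 0.732, 0.001, -0.0]
force: [-0.5, 11.0, 6.3]
grip_width: 0.999
```

```bash
python3 -c "
from h import *
mv(0.4485,-0.349,0.012,1.643)
f=grab('top'); crop(f,300,480,100,290,3.2,'t3')"
```

```text
t=3.5 at [ 0.4484 -0.3026  0.0189] yaw 1.642 shift [-0.0462 -0.0032  0.0069] roll -0.001 dist 0.047 F [-0.5 11.   6.3] g 0.999
```

Request:
carry_out:
  plan: "-0.012 -0.003 0 0;-0.024 -0.003 0 0;-0.034 -0.003 0 0;-0.041 -0.003 0 0;-0.046 -0.003 0 0"

```text
time_s: 3.97
ee_pos: [0.4485, -0.3477, 0.0186]
orientation: [0.682, 0.732, 0.001, -0.0]
force: [-1.3, 11.4, 8.1]
grip_width: 1.0
```

Request:
carry_out:
  plan: "0 0 0 0;0.01 0 0 0;0.03 0 -0.02 0;0.05 0 -0.05 0;0.05 0 -0.09 0"

```text
time_s: 4.38
ee_pos: [0.4431, -0.2943, 0.1064]
orientation: [0.681, 0.732, -0.0, -0.002]
force: [-0.2, -0.7, -0.7]
grip_width: 0.998
```

```bash
python3 -c "
from h import *
mv(0.4485,-0.349,0.012,1.643)
f=grab('scene'); crop(f,60,260,180,330,4,'s4')
f=grab('top'); crop(f,340,480,130,270,4,'t4')"
```

```text
t=4.4 at [ 0.4431 -0.2943  0.1064] yaw 1.643 shift [-0.0552  0.0017  0.0942] roll 0.000 dist 0.109 F [-0.2 -0.7 -0.7] g 0.998
```

```bash
python3 -c "
from h import *
f=grab('scene')
q=lambda p:np.array(p)/4+[60,180]-.4
c=np.array([.5025,-.4079]);a=.072
R=np.array([[np.cos(a),np.sin(a)],[-np.sin(a),np.cos(a)]])
P=unproj(f,q([(165,410),(325,357)]),0)[:,:2]; print((P-c)@R.T)
P=unproj(f,q([(110,212),(252,170)]),0.06)[:,:2]; print((P-c)@R.T)
for x in (-.2,-.17,-.0775): print(c+x*R[0])
t=c-.2*R[0]
mv(t[0],t[1],0.11,0.072)"
```

```text
[[ 0.00145614 -0.05498232]
 [ 0.00185347  0.05292771]]
[[-0.13213369 -0.05470344]
 [-0.13140472  0.04233147]]
[ 0.30301818 -0.42228756]
[ 0.33294045 -0.42012943]
[ 0.42520079 -0.41347518]
t=4.5 at [ 0.4458 -0.2981  0.1111] yaw 1.643 shift [-0.1136 -0.1514  0.0009] roll 1.571 dist 0.189 F [ 0.4 -0.4 -0.4] g 1.001
```

Request:
carry_out:
  plan: "-0.114 -0.151 0 1.571;-0.114 -0.151 0 1.571;-0.114 -0.151 0 1.571;-0.114 -0.151 0 1.571;-0.114 -0.151 0 1.571"
  gripper: 65

```text
time_s: 4.95
ee_pos: [0.2992, -0.4239, 0.1065]
orientation: [0.875, 0.483, -0.0, -0.0]
force: [1.2, 0.3, 0.9]
grip_width: 0.697
```

Request:
carry_out:
  plan: "0 0 0 0.945;0 0 0 0.945;0 0 0 0.945;0 0 0 0.945;0 0 0 0.945"

```text
time_s: 5.37
ee_pos: [0.3018, -0.422, 0.1064]
orientation: [0.981, 0.191, -0.0, -0.001]
force: [0.4, -0.4, -0.3]
grip_width: 0.647
```

```bash
python3 -c "
from h import *
mv(.303,-.4223,0.018,0.072)"
```

```text
t=5.4 at [ 0.3018 -0.422   0.1064] yaw 0.385 shift [0.0011 0.0008 0.0884] roll 0.313 dist 0.088 F [ 0.4 -0.4 -0.3] g 0.647
```

Request:
carry_out:
  plan: "0.001 0 0.03 0.12;0.001 0 0.055 0.24;0.001 0 0.075 0.313;0.001 0 0.085 0.313;0.001 0 0.088 0.313"

```text
time_s: 5.78
ee_pos: [0.3024, -0.421, 0.0171]
orientation: [0.999, 0.041, -0.001, -0.001]
force: [-0.2, -1.1, -0.5]
grip_width: 0.65
```

```bash
python3 -c "
from h import *
mv(.4252,-.4135,0.018,0.072)"
```

```text
t=5.8 at [ 0.3024 -0.421   0.0171] yaw 0.082 shift [ 0.123   0.0025 -0.0012] roll 0.010 dist 0.123 F [-0.2 -1.1 -0.5] g 0.650
```

Request:
carry_out:
  plan: "0.020 0.002 0 0.01;0.040 0.002 0 0.01;0.06 0.002 0 0.01;0.075 0.002 0 0.01;0.09 0.002 0 0.01"

```text
time_s: 6.2
ee_pos: [0.3933, -0.4175, 0.0204]
orientation: [0.999, 0.036, -0.001, 0.0]
force: [-10.1, -1.5, 4.2]
grip_width: 0.65
```

Request:
carry_out:
  plan: "0.010 0 0 0;0.018 0 0 0;0.025 0 0 0;0.030 0 0 0;0.0335 0 0 0"

```text
time_s: 6.62
ee_pos: [0.4263, -0.4153, 0.0204]
orientation: [0.999, 0.036, -0.001, 0.0]
force: [-8.4, -0.8, 4.7]
grip_width: 0.651
```

Request:
carry_out:
  plan: "0 0 0 0;-0.01 0 0 0;-0.03 0 -0.03 0;-0.05 0.02 -0.07 0;-0.05 0.04 -0.11 0"

```text
time_s: 7.03
ee_pos: [0.3768, -0.4533, 0.1216]
orientation: [0.999, 0.035, -0.001, -0.001]
force: [0.0, -0.5, -0.3]
grip_width: 0.651
```

```bash
python3 -c "
from h import *
mv(.4252,-.4135,0.018,0.072)
f=grab('scene'); crop(f,60,260,180,330,4,'s5')
f=grab('top'); crop(f,340,480,130,270,4,'t5')"
```

```text
t=7.0 at [ 0.3768 -0.4533  0.1216] yaw 0.071 shift [ 0.0512 -0.0361  0.1036] roll -0.001 dist 0.121 F [ 0.  -0.5 -0.3] g 0.651
```

```bash
cat > chk.py <<'E'
from h import *
import sys
# fit load pose: optimise projected silhouette IoU of box vs dark mask in top & scene
from scipy.optimize import minimize
def cube(cx,cy,a,dx,dy,h):
    R=np.array([[np.cos(a),-np.sin(a)],[np.sin(a),np.cos(a)]])
    b=np.array([(sx*dx/2,sy*dy/2) for sx,sy in((-1,-1),(-1,1),(1,1),(1,-1))])@R.T+[cx,cy]
    return np.vstack([np.c_[b,np.zeros(4)],np.c_[b,np.full(4,h)]])
E
python3 -c "
from chk import *
c=np.array([.5025,-.4079]);a=.072
R=np.array([[np.cos(a),np.sin(a)],[-np.sin(a),np.cos(a)]])
f=grab('scene')
q=lambda p:np.array(p)/4+[60,180]-.4
P=unproj(f,q([(180,497),(343,440)]),0)[:,:2]; print((P-c)@R.T)
P=unproj(f,q([(122,232+60),(285,240)]),0.06)[:,:2]; print((P-c)@R.T)
print('outline inner', (unproj(f,q([(120,310),(333,248),(382,447),(153,530)]),0)[:,:2]-c)@R.T)
f=grab('top')
q=lambda p:np.array(p)/4+[340,130]-.4
P=unproj(f,q([(228,200),(362,184),(383,347),(245,360)]),0.06)[:,:2]; print((P-c)@R.T)
print('outline inner', (unproj(f,q([(199,190),(364,177),(0,0),(216,393)]),0)[:,:2]-c)@R.T)
"
```

```text
[[ 0.07161822 -0.05450303]
 [ 0.07146979  0.05194336]]
[[-0.0602843  -0.05505581]
 [-0.06095773  0.05323674]]
outline inner [[-0.09340213 -0.07349635]
 [-0.08850618  0.07574422]
 [ 0.08692467  0.07504777]
 [ 0.08868697 -0.07369577]]
[[ 0.06995237  0.06284785]
 [ 0.07485975 -0.05454521]
 [-0.06779441 -0.05514985]
 [-0.06957833  0.06394576]]
outline inner [[ 0.09210972  0.07280979]
 [ 0.09229534 -0.07630225]
 [ 0.28175637  0.23357867]
 [-0.09072061  0.07788298]]
```

```bash
python3 -c "
from h import *
mv(.42,0.0,0.25,-0.2)"
```

```text
t=7.2 at [ 0.3791 -0.4545  0.1218] yaw 0.069 shift [ 0.0723 -0.4504 -0.1289] roll 0.269 dist 0.474 F [ 0.   0.6 -0.9] g 0.649
```

Request:
carry_out:
  plan: "0.01 -0.03 -0.03 0.05;0.025 -0.1 -0.07 0.1;0.03 -0.18 -0.1 0.2;0.072 -0.45 -0.129 0.269;0.072 -0.45 -0.129 0.269"
  gripper: 100

```text
time_s: 7.65
ee_pos: [0.3993, -0.2667, 0.2005]
orientation: [0.995, -0.102, -0.0, -0.0]
force: [0.1, 0.1, -0.4]
grip_width: 0.959
```

```bash
python3 -c "
from h import *
mv(.42,0.0,0.25,-0.2)"
```

```text
t=7.7 at [ 0.3993 -0.2667  0.2005] yaw -0.204 shift [-0.0339 -0.2654 -0.0493] roll -0.004 dist 0.272 F [ 0.1  0.1 -0.4] g 0.959
```

Request:
carry_out:
  plan: "-0.034 -0.265 -0.049 0;-0.034 -0.265 -0.049 0;-0.034 -0.265 -0.049 0;-0.034 -0.265 -0.049 0;-0.034 -0.265 -0.049 0"

```text
time_s: 8.07
ee_pos: [0.4138, -0.0622, 0.2378]
orientation: [0.995, -0.099, -0.001, -0.0]
force: [0.6, 0.8, 0.6]
grip_width: 1.0
```

Request:
carry_out:
  plan: "-0.01 -0.065 -0.01 0;-0.01 -0.065 -0.01 0;-0.01 -0.065 -0.01 0"

```text
time_s: 8.32
ee_pos: [0.4175, 0.0052, 0.2483]
orientation: [0.995, -0.097, -0.0, -0.001]
force: [0.4, -0.1, -0.3]
grip_width: 1.001
```

```bash
python3 -c "
from h import *
mv(.45,0.012,0.25,-0.2)
f=grab('wrist','w6')"
```

```text
t=8.3 at [0.4175 0.0052 0.2483] yaw -0.195 shift [ 0.0306 -0.013  -0.0017] roll 0.005 dist 0.033 F [ 0.4 -0.1 -0.3] g 1.001
```

```bash
python3 -c "
from h import *
f=grab('wrist'); np.save('f6.npy',f,allow_pickle=True)
crop(f,40,240,60,250,4,'w6a'); crop(f,230,400,0,210,3.5,'w6b')"
cat > meas6.py <<'E'
from h import *
f=np.load('f6.npy',allow_pickle=True).item()
a=lambda p:np.array(p)/4+[40,60]-.4
b=lambda p:np.array(p)/3.5+[230,0]-.4
lips=np.vstack([b([(385,127),(497,102),(103,192),(206,168)]),a([(566,65),(678,32),(272,138),(368,112)])])
P=unproj(f,lips,0.0511)[:,:2]; M=(P[::2]+P[1::2])/2
print("lipmid",M.round(4).tolist())
y=M[:,1]; 
d=M[3]-M[0]; yaw=np.arctan2(-d[0],d[1]); print("yaw",yaw,"spacing",np.diff(M,axis=0).round(4).tolist())
B=unproj(f,np.vstack([a([(290,177)]),b([(508,140)])]),0.012)[:,:2]; d=B[0]-B[1]
print("base corners",B,np.linalg.norm(d),np.arctan2(-d[0],d[1]))
u=np.array([np.cos(yaw),np.sin(yaw)]);v=np.array([-u[1],u[0]])
org=M.mean(0)+ (0.055+.0045)*u; print("origin from lips",org,"from base",B.mean(0)+0.065*u)
for n,q in dict(d=b([(70,392),(195,394),(183,688),(65,685)]),c=a([(430,356),(562,317),(672,622),(556,660)]),b=a([(55,455),(178,420),(300,710),(187,741)])).items():
    P=unproj(f,q,0.036)[:,:2]; t=(P[0]+P[1]-P[2]-P[3]); print(n,P.mean(0).round(4),[np.linalg.norm(P[(i+1)%4]-P[i]).round(3) for i in range(4)],np.arctan2(t[1],t[0]).round(3))
E
python3 meas6.py
```

```text
lipmid [[0.5656, -0.1145], [0.5643, -0.0215], [0.5607, 0.071], [0.5584, 0.1632]]
yaw 0.025930085676587784 spacing [[-0.0013, 0.093], [-0.0036, 0.0926], [-0.0023, 0.0922]]
base corners [[ 0.55137223  0.19585005]
 [ 0.56003707 -0.1469197 ]] 0.3428792489330497 0.025273514771036103
origin from lips [0.62171576 0.0260892 ] from base [0.6206828  0.02615044]
d [0.4497 0.0115] [np.float64(0.044), np.float64(0.107), np.float64(0.045), np.float64(0.106)] -0.235
c [0.4366 0.1314] [np.float64(0.045), np.float64(0.105), np.float64(0.043), np.float64(0.107)] 0.087
b [0.4309 0.2654] [np.float64(0.045), np.float64(0.104), np.float64(0.044), np.float64(0.105)] 0.049
```

```bash
cat >> h.py <<'E'
SO=np.array([0.6212,0.0255]);SY=0.026
def bay(i,dx=0,SO=SO,SY=SY):
    u=np.array([np.cos(SY),np.sin(SY)]);v=np.array([-u[1],u[0]])
    return SO+dx*u+(i-1.5)*0.094*v
E
python3 -c "
from h import *
c=np.array([.4497,.0115])+.003*np.array([np.cos(.225),-np.sin(.225)])
mv(*c,0.05,-0.225)"
```

```text
t=8.4 at [0.4175 0.0021 0.2477] yaw -0.197 shift [ 0.0329 -0.0155  0.1976] roll 0.028 dist 0.201 F [ 0.1 -0.7 -0.1] g 0.999
```

Request:
carry_out:
  plan: "0.02 -0.015 0.035 0.028;0.033 -0.0155 0.07 0.028;0.033 -0.0155 0.11 0.028;0.033 -0.0155 0.15 0.028;0.033 -0.0155 0.17 0.028"

```text
time_s: 8.83
ee_pos: [0.4509, 0.0087, 0.0728]
orientation: [0.993, -0.114, -0.003, 0.0]
force: [-0.5, 0.4, -0.3]
grip_width: 1.001
```

```bash
python3 -c "
from h import *
c=np.array([.4497,.0115])+.003*np.array([np.cos(.225),-np.sin(.225)])
mv(*c,0.006,-0.225)
f=grab('wrist','w7')"
```

```text
t=8.8 at [0.4509 0.0087 0.0728] yaw -0.229 shift [ 0.0016 -0.0026  0.0668] roll -0.004 dist 0.067 F [-0.5  0.4 -0.3] g 1.001
```

Request:
carry_out:
  plan: "0.001 -0.002 0.025 0;0.001 -0.002 0.045 0;0.001 -0.002 0.058 0;0.001 -0.002 0.064 0;0.001 -0.002 0.067 0"

```text
time_s: 9.3
ee_pos: [0.4545, 0.0109, 0.0114]
orientation: [0.993, -0.114, -0.001, 0.0]
force: [0.8, 0.1, 0.3]
grip_width: 0.999
```

Request:
carry_out:
  plan: "0 0 0 0;0 0 0 0;0 0 0 0;0 0 0 0;0 0 0 0"
  gripper: 0
  force: 15

```text
time_s: 9.72
ee_pos: [0.4552, 0.0116, 0.0123]
orientation: [0.994, -0.114, 0.0, -0.0]
force: [-0.0, 0.1, -0.5]
grip_width: 0.69
```

```bash
python3 -c "
from h import *
mv(*bay(0,-0.0026),0.13,0.026)"
```

```text
t=9.7 at [0.4552 0.0116 0.0123] yaw -0.228 shift [ 0.1916  0.086  -0.1175] roll -0.254 dist 0.241 F [-0.   0.1 -0.5] g 0.690
```

Request:
carry_out:
  plan: "0 0 0.003 0;0 0 0.006 0;0 0 0.006 0;0 0 0.006 0;0 0 0.006 0"

```text
time_s: 10.13
ee_pos: [0.4551, 0.0116, 0.0057]
orientation: [0.994, -0.114, 0.0, -0.0]
force: [1.3, 0.8, 0.7]
grip_width: 0.553
```

Request:
carry_out:
  plan: "0 0 -0.01 0;0 0 -0.03 0;0 0 -0.06 0;0 0 -0.095 0;0 0 -0.12 0"

```text
time_s: 10.55
ee_pos: [0.4547, 0.0116, 0.1288]
orientation: [0.993, -0.114, 0.0, 0.0]
force: [0.6, -1.5, -1.3]
grip_width: 0.556
```

```bash
python3 -c "
from h import *
mv(*bay(0,-0.0026),0.13,0.026)
f=grab('wrist','w8')"
```

```text
t=10.6 at [0.4547 0.0116 0.1288] yaw -0.228 shift [ 0.192   0.0859 -0.0011] roll -0.254 dist 0.210 F [ 0.6 -1.5 -1.3] g 0.556
```

```bash
python3 -c "
from h import *
f=grab('wrist');o,a=st()
P=unproj(f,[(278,184),(278,293)],o['ee_pos'][2]+.030); R=Ro.from_quat(o['orientation']).as_matrix()
print((P-o['ee_pos'])@R)
mv(*bay(0,0.004),0.13,0.026)"
```

```text
[[ 0.04539926  0.00076151 -0.0297474 ]
 [-0.02055845  0.00076123 -0.03011625]]
t=10.7 at [0.4563 0.0116 0.1305] yaw -0.228 shift [0.1968 0.0846 0.0015] roll -0.254 dist 0.214 F [-0.6  1.1 -3.1] g 0.555
```

Request:
carry_out:
  plan: "0.03 0.015 0 -0.05;0.065 0.03 0 -0.1;0.105 0.045 0 -0.17;0.14 0.06 0 -0.254;0.165 0.072 0 -0.254"

```text
time_s: 11.07
ee_pos: [0.6007, -0.0976, 0.1243]
orientation: [1.0, 0.015, -0.001, -0.0]
force: [0.7, 0.1, 0.7]
grip_width: 0.388
```

Request:
carry_out:
  plan: "0.016 0.021 0 0;0.024 0.021 0 0;0.024 0.021 0 0"

```text
time_s: 11.32
ee_pos: [0.6242, -0.1168, 0.1242]
orientation: [1.0, 0.012, -0.001, -0.0]
force: [-0.5, -0.8, -0.0]
grip_width: 0.03
```

```bash
python3 -c "
from h import *
mv(*bay(0,0.004),0.13,0.026)
f=grab('wrist','w9')"
```

```text
t=11.3 at [ 0.6242 -0.1168  0.1242] yaw 0.025 shift [ 0.0046 -0.0014 -0.0058] roll -0.001 dist 0.008 F [-0.5 -0.8 -0. ] g 0.030
```

Request:
carry_out:
  plan: "-0.03 0 -0.03 0;-0.06 0 -0.06 0;-0.08 0 -0.09 0;-0.08 0 -0.09 0"
  gripper: 100

```text
time_s: 11.7
ee_pos: [0.542, -0.1178, 0.2228]
orientation: [1.0, 0.013, 0.004, 0.001]
force: [0.3, -0.2, 0.9]
grip_width: 0.249
```

```bash
python3 -c "
from h import *
mv(*bay(0,0.004),0.13,0.026)
f=grab('wrist','w10');
f=grab('scene'); crop(f,200,360,200,320,5,'s10')"
```

```text
t=11.7 at [ 0.542  -0.1178  0.2228] yaw 0.026 shift [ 0.0862 -0.0003  0.0934] roll 0.000 dist 0.127 F [ 0.3 -0.2  0.9] g 0.249
```

```bash
python3 -c "
from h import *
f=grab('wrist'); crop(f,200,320,40,200,4.5,'w11'); np.save('f11.npy',f,allow_pickle=True)
R=np.array([[np.cos(SY),np.sin(SY)],[-np.sin(SY),np.cos(SY)]])
p=np.vstack([unproj(f,[(235.5,75.5),(283.5,71)],0.113),unproj(f,[(289,178),(246,182)],0.085)])
print(p.round(4),((p[:,:2]-bay(0))@R.T).round(4))
"
```

```text
[[ 0.6556 -0.0782  0.113 ]
 [ 0.6603 -0.1201  0.113 ]
 [ 0.5603 -0.1294  0.085 ]
 [ 0.5549 -0.0845  0.085 ]] [[ 0.0317  0.0364]
 [ 0.0353 -0.0055]
 [-0.0649 -0.0123]
 [-0.0692  0.0328]]
```

```bash
python3 -c "
from h import *
p=bay(0,-.010); p=p+.013*np.array([-np.sin(SY),np.cos(SY)]); print(p)
mv(*p,0.13,0.075)"
```

```text
[ 0.614531   -0.10271671]
t=11.8 at [ 0.5432 -0.1176  0.2158] yaw 0.026 shift [ 0.0716 -0.013   0.0859] roll -0.049 dist 0.113 F [-0.2  0.3 -0.9] g 0.380
```

Request:
carry_out:
  plan: "0.036 -0.013 0.005 -0.049;0.072 -0.013 0.015 -0.049;0.072 -0.013 0.04 -0.049;0.072 -0.013 0.06 -0.049;0.072 -0.013 0.07 -0.049"
  gripper: 85

```text
time_s: 12.27
ee_pos: [0.6144, -0.1024, 0.1406]
orientation: [0.999, 0.038, -0.003, -0.001]
force: [-0.4, -0.2, -0.1]
grip_width: 0.735
```

```bash
python3 -c "
from h import *
p=bay(0,-.010); p=p+.013*np.array([-np.sin(SY),np.cos(SY)]); print(p)
mv(*p,0.07,0.075)
f=grab('wrist','w12')"
```

```text
[ 0.614531   -0.10271671]
t=12.3 at [ 0.6144 -0.1024  0.1406] yaw 0.076 shift [0.0005 0.0004 0.0706] roll 0.001 dist 0.071 F [-0.4 -0.2 -0.1] g 0.735
```

Request:
carry_out:
  plan: "0 -0.001 0.025 0;0 -0.001 0.048 0;0 -0.001 0.062 0;0 -0.001 0.068 0;0 -0.001 0.070 0"

```text
time_s: 12.73
ee_pos: [0.6151, -0.1023, 0.0752]
orientation: [0.999, 0.037, -0.001, -0.0]
force: [0.4, 0.9, -0.6]
grip_width: 0.852
```

Request:
carry_out:
  plan: "0 0 0 0;0 0 0 0;0 0 0 0;0 0 0 0;0 0 0 0"
  gripper: 0
  force: 15

```text
time_s: 13.15
ee_pos: [0.6157, -0.1023, 0.0766]
orientation: [0.999, 0.037, 0.001, -0.0]
force: [-1.7, -1.6, 3.6]
grip_width: 0.556
```

Request:
carry_out:
  plan: "0 0 0 0;0 0 0 0;0 0 -0.005 0"

```text
time_s: 13.4
ee_pos: [0.6151, -0.1024, 0.0802]
orientation: [0.999, 0.037, -0.001, -0.0]
force: [-0.3, 0.3, -3.5]
grip_width: 0.552
```

```bash
python3 -c "
from h import *
f=grab('wrist','w13')
mv(*bay(0,0.008),0.10,0.026)
"
```

```text
t=13.4 at [ 0.6154 -0.1025  0.0815] yaw 0.075 shift [ 0.0164  0.014  -0.0185] roll 0.049 dist 0.028 F [-0.8  1.  -0.8] g 0.551
```

Request:
carry_out:
  plan: "0 0 -0.012 0;0.005 0.004 -0.02 0.02;0.012 0.010 -0.02 0.049;0.0155 0.014 -0.02 0.049;0.0155 0.014 -0.02 0.049"

```text
time_s: 13.87
ee_pos: [0.6327, -0.1162, 0.1004]
orientation: [1.0, 0.012, -0.0, 0.0]
force: [-1.0, 0.5, -2.9]
grip_width: 0.552
```

```bash
python3 -c "
from h import *
f=grab('wrist','w14')
mv(*bay(0,0.003),0.078,0.026)
"
```

```text
t=13.9 at [ 0.6321 -0.1158  0.1001] yaw 0.025 shift [-0.0042 -0.0005  0.0221] roll -0.001 dist 0.022 F [ 0.1 -0.5 -2.5] g 0.553
```

```bash
cat >> h.py <<'E'
def standpts(SO=SO,SY=SY):
    R=np.array([[np.cos(SY),-np.sin(SY)],[np.sin(SY),np.cos(SY)]])
    out={}
    for i in range(4):
        y=(i-1.5)*.094
        out[i]=[np.r_[R@[x,y+s]+SO,z] for x,z in((.047,.0812),(-.0595,.0511)) for s in(.017,-.017)]
    out['base']=[np.r_[R@[x,y]+SO,.012] for x in(.065,-.065) for y in(.175,-.175)]
    return out
def overlay(f,name,s=1.4):
    im=f["image"][:,:,::-1].copy(); im=cv2.resize(im,None,fx=s,fy=s,interpolation=cv2.INTER_CUBIC)
    for k,v in standpts().items():
        p=(proj(f,v)[[0,1,3,2]]*s).round().astype(int); cv2.polylines(im,[p.reshape(-1,1,2)],True,(0,0,255) if k=='base' else (0,200,0),1)
    cv2.imwrite(f"pics/{name}.png",im)
E
python3 -c "
from h import *
f=grab('wrist'); overlay(f,'w15')"
```

Request:
carry_out:
  plan: "-0.001 0 0.008 0;-0.003 0 0.014 0;-0.004 0 0.019 0;-0.004 0 0.022 0;-0.004 0 0.022 0"

```text
time_s: 14.38
ee_pos: [0.6273, -0.1151, 0.0777]
orientation: [1.0, 0.013, -0.001, -0.0]
force: [-1.2, 0.8, -1.1]
grip_width: 0.551
```

```bash
python3 -c "
from h import *
f=grab('wrist','w16');f=grab('scene'); crop(f,200,360,200,320,5,'s16')
mv(*bay(0,-0.0073),0.074,0.026)
"
```

```text
t=14.5 at [ 0.6279 -0.1152  0.0788] yaw 0.026 shift [-0.0104  0.0001  0.0048] roll -0.000 dist 0.011 F [ 0.2  0.4 -0.7] g 0.551
```

Request:
carry_out:
  plan: "-0.003 0 0.002 0;-0.006 0 0.003 0;-0.008 0 0.004 0;-0.010 0 0.005 0;-0.010 0 0.005 0"

```text
time_s: 14.9
ee_pos: [0.6183, -0.1157, 0.0744]
orientation: [1.0, 0.013, 0.001, 0.0]
force: [3.3, 0.6, 0.1]
grip_width: 0.552
```

```bash
python3 -c "
from h import *
f=grab('wrist','w17');
mv(*bay(0,-0.0073),0.074,0.026)
"
```

```text
t=14.9 at [ 0.6184 -0.1157  0.0744] yaw 0.026 shift [-0.0008 -0.0001  0.0004] roll -0.000 dist 0.001 F [ 4.4 -0.3  0.4] g 0.551
```

Request:
carry_out:
  plan: "-0.001 0 0.001 0;-0.002 0 0.002 0;-0.002 0 0.002 0"

```text
time_s: 15.2
ee_pos: [0.6181, -0.116, 0.074]
orientation: [1.0, 0.013, 0.003, 0.001]
force: [10.6, -0.8, 8.6]
grip_width: 0.549
```

Request:
carry_out:
  plan: "0 0 0 0;0 0 0 0;0 0 0 0;0 0 0 0"
  gripper: 72

```text
time_s: 15.53
ee_pos: [0.6156, -0.1156, 0.0714]
orientation: [1.0, 0.013, -0.0, -0.0]
force: [-1.1, 1.1, -0.7]
grip_width: 0.713
```

Request:
carry_out:
  plan: "0 0 -0.02 0;0 0 -0.05 0;-0.03 0 -0.08 0;-0.06 0 -0.11 0;-0.08 0 -0.14 0"

```text
time_s: 15.95
ee_pos: [0.5339, -0.1175, 0.2123]
orientation: [1.0, 0.013, -0.001, -0.0]
force: [-0.1, -0.3, 0.9]
grip_width: 0.717
```

```bash
python3 -c "
from h import *
f=grab('wrist'); overlay(f,'w18');np.save('f18.npy',f,allow_pickle=True); f=grab('scene'); crop(f,200,360,200,320,5,'s18')
mv(*bay(0,-0.0073),0.074,0.026)
"
```

```text
t=16.1 at [ 0.5353 -0.1181  0.2178] yaw 0.025 shift [ 0.0813 -0.0007  0.1444] roll -0.001 dist 0.166 F [-0.6 -0.   0.5] g 0.721
```

```bash
cat >> h.py <<'E'
def seated(i,ds=0,tilt=0.384,dy=0,SO=SO,SY=SY,dn=0):
    R=np.array([[np.cos(SY),-np.sin(SY)],[np.sin(SY),np.cos(SY)]])
    c,s=np.cos(tilt),np.sin(tilt)
    pts=[]
    for n in(0,.036):
        for (l,y) in((0,-.026),(0,.026),(.116,.026),(.116,-.026)):
            l2=l+ds; n2=n+dn
            x=-.055+l2*c-n2*s; z=.040+l2*s+n2*c
            pts.append(np.r_[R@[x,(i-1.5)*.094+y+dy]+SO,z])
    return np.array(pts)
def wire(f,P,im,x0,y0,s,col=(0,255,255)):
    p=((proj(f,P)-[x0,y0]+.5)*s).round().astype(int)
    for a,b in [(0,1),(1,2),(2,3),(3,0),(4,5),(5,6),(6,7),(7,4),(0,4),(1,5),(2,6),(3,7)]: cv2.line(im,tuple(map(int,p[a])),tuple(map(int,p[b])),col,1)
def seatview(n,i,roi,s,name,f=None,**kw):
    if f is None: f=grab(n)
    x0,x1,y0,y1=roi
    im=cv2.resize(f["image"][y0:y1,x0:x1,::-1],None,fx=s,fy=s,interpolation=cv2.INTER_CUBIC)
    for k in ([i] if isinstance(i,int) else i): wire(f,seated(k,**kw),im,x0,y0,s)
    for k,v in standpts().items():
        p=((proj(f,v)[[0,1,3,2]]-[x0,y0]+.5)*s).round().astype(int); cv2.polylines(im,[p.reshape(-1,1,2)],True,(0,0,255) if k=='base' else (0,200,0),1)
    cv2.imwrite(f"pics/{name}.png",im)
E
python3 -c "
from h import *
seatview('scene',0,(210,360,220,310),5.3,'s19'); seatview('wrist',0,(220,340,20,190),3.5,'w19')"
cat >> h.py <<'E'
from scipy.optimize import least_squares
def fitface(f,px,i,SO=SO,SY=SY,L=.106,W=.0445,wts=None):
    """px: head-left, head-right, foot-right, foot-left of grey face. fit x_foot(stand), z_foot of underside foot edge mid, tilt, dy, yaw"""
    R=np.array([[np.cos(SY),-np.sin(SY)],[np.sin(SY),np.cos(SY)]])
    loc=np.array([(.058+L/2,W/2,.036),(.058+L/2,-W/2,.036),(.058-L/2,-W/2,.036),(.058-L/2,W/2,.036)])
    def X(p):
        x,z,t,dy,w=p
        r=Ro.from_euler('ZY',[w,-t]).as_matrix()
        q=loc@r.T+[x,dy,0]
        xy=(q[:,:2]+[-.055,(i-1.5)*.094])@R.T+SO
        return np.c_[xy,q[:,2]+.04+z]
    s=least_squares(lambda p:(proj(f,X(p))-px).ravel(),[0,0,.35,0,0])
    print("foot dx %.1f dz %.1f mm tilt %.3f dy_foot %.1f mm yaw %.3f resid %.2f"%(s.x[0]*1e3,s.x[1]*1e3,s.x[2],s.x[3]*1e3,s.x[4],np.sqrt(s.cost*2/8)))
    return s.x
E
python3 -c "
from h import *
f=np.load('f18.npy',allow_pickle=True).item()
px=np.array([(117,157),(297,157),(283,525),(130,525)])/3.5+[220,20]-.4
fitface(f,px,0)
crop(f,220,340,20,190,3.5,'w20')
g=np.load('f11.npy',allow_pickle=True).item()
fitface(g,np.array([(140,165),(370,150),(396,632),(207,643)])/4.5+[200,40]-.4,0)
"
```

```text
foot dx -3.3 dz -4.2 mm tilt 0.394 dy_foot -1.0 mm yaw 0.000 resid 0.53
foot dx -7.6 dz 7.5 mm tilt 0.306 dy_foot 11.8 mm yaw 0.067 resid 0.14
```

```bash
python3 -c "
from h import *
mv(.4406,.1317,.20,.087)"
```

```text
t=16.1 at [ 0.5359 -0.1178  0.2126] yaw 0.025 shift [-0.0889 -0.2519  0.0123] roll -0.062 dist 0.267 F [ 0.2  0.2 -1.5] g 0.719
```

Request:
carry_out:
  plan: "-0.089 -0.252 0.012 -0.062;-0.089 -0.252 0.012 -0.062;-0.089 -0.252 0.012 -0.062;-0.089 -0.252 0.012 -0.062;-0.089 -0.252 0.012 -0.062"
  gripper: 95

```text
time_s: 16.57
ee_pos: [0.4605, 0.0782, 0.2006]
orientation: [0.999, 0.044, -0.001, 0.0]
force: [-0.3, 0.9, 0.3]
grip_width: 0.944
```

```bash
python3 -c "
from h import *
mv(.4406,.1317,.08,.087)"
```

```text
t=16.6 at [0.4605 0.0782 0.2006] yaw 0.087 shift [-0.0148 -0.055   0.1206] roll 0.000 dist 0.133 F [-0.3  0.9  0.3] g 0.944
```

Request:
carry_out:
  plan: "-0.01 -0.035 0.01 0;-0.015 -0.055 0.035 0;-0.015 -0.055 0.07 0;-0.015 -0.055 0.10 0;-0.015 -0.055 0.12 0"

```text
time_s: 16.98
ee_pos: [0.4401, 0.1305, 0.0778]
orientation: [0.999, 0.045, -0.002, 0.0]
force: [-0.4, -0.5, 0.0]
grip_width: 0.952
```

```bash
python3 -c "
from h import *
f=grab('wrist','w21')
mv(.4406,.1317,.006,.087)"
```

```text
t=17.0 at [0.439  0.13   0.0747] yaw 0.089 shift [ 0.0024 -0.0017  0.0687] roll 0.002 dist 0.069 F [-0.5 -0.7 -5.8] g 0.948
```

Request:
carry_out:
  plan: "0.001 -0.002 0.025 0;0.001 -0.002 0.045 0;0.001 -0.002 0.062 0;0.001 -0.002 0.070 0;0.001 -0.002 0.074 0"
  gripper: 75

```text
time_s: 17.45
ee_pos: [0.4421, 0.1321, 0.0071]
orientation: [0.999, 0.044, -0.001, 0.0]
force: [-0.3, -0.7, 0.2]
grip_width: 0.751
```

Request:
carry_out:
  plan: "0 0 0 0;0 0 0 0;0 0 0 0;0 0 0 0;0 0 0 0"
  gripper: 0
  force: 20

```text
time_s: 17.87
ee_pos: [0.4433, 0.1324, 0.0094]
orientation: [0.999, 0.044, 0.001, -0.0]
force: [-0.2, 0.1, 5.1]
grip_width: 0.552
```

Request:
carry_out:
  plan: "0 0 0 0;0 0 -0.02 0;0 0 -0.05 0;0 0 -0.085 0;0 0 -0.12 0"

```text
time_s: 18.28
ee_pos: [0.442, 0.1321, 0.1296]
orientation: [0.999, 0.044, -0.0, 0.0]
force: [1.4, 0.3, -2.4]
grip_width: 0.551
```

```bash
python3 -c "
from h import *
f=grab('wrist','w22')
mv(*bay(1,0.004),.13,.026)"
```

```text
t=18.3 at [0.4445 0.1327 0.1372] yaw 0.088 shift [0.1677 0.1694 0.0083] roll 0.062 dist 0.239 F [1.4 0.2 7.4] g 0.550
```

Request:
carry_out:
  plan: "0.028 0.028 0.01 0.03;0.056 0.056 0.01 0.062;0.084 0.084 0.01 0.062;0.110 0.111 0.01 0.062;0.135 0.136 0.01 0.062"

```text
time_s: 18.75
ee_pos: [0.5903, 0.0069, 0.118]
orientation: [1.0, 0.013, -0.0, 0.0]
force: [0.5, 1.2, -2.5]
grip_width: 0.551
```

Request:
carry_out:
  plan: "0.02 0.02 0 0;0.034 0.033 0 0;0.034 0.033 0 0"

```text
time_s: 19.0
ee_pos: [0.6256, -0.0259, 0.1174]
orientation: [1.0, 0.012, -0.0, 0.0]
force: [-0.0, -0.5, -2.5]
grip_width: 0.547
```

```bash
python3 -c "
from h import *
seatview('wrist',1,(60,560,0,420),1.5,'w23')
mv(*bay(1,0.006),.1,.026)"
```

```text
t=19.1 at [ 0.6244 -0.0247  0.1174] yaw 0.024 shift [ 0.0041 -0.0032  0.0174] roll -0.002 dist 0.018 F [-0.8 -0.7 -2.1] g 0.553
```

Request:
carry_out:
  plan: "0.002 -0.002 0.010 0;0.004 -0.004 0.020 0;0.004 -0.004 0.030 0;0.004 -0.004 0.037 0;0.004 -0.004 0.042 0"

```text
time_s: 19.47
ee_pos: [0.6263, -0.0187, 0.075]
orientation: [1.0, 0.013, -0.002, -0.0]
force: [-11.1, -0.2, 6.7]
grip_width: 0.554
```

```bash
sed -i 's/SO=np.array(\[0.6212,0.0255\])/SO=np.array([0.6212,0.0263])/' h.py; python3 -c "
from h import *
f=grab('wrist','w24')
mv(*bay(1,-0.0049),.0706,.026)"
```

```text
t=19.5 at [ 0.6263 -0.0187  0.0743] yaw 0.027 shift [-0.0088  0.0019  0.0037] roll 0.001 dist 0.010 F [-2.6  0.9 -0. ] g 0.554
```

Request:
carry_out:
  plan: "-0.002 0.001 0.001 0;-0.004 0.002 0.002 0;-0.006 0.002 0.003 0;-0.009 0.002 0.004 0;-0.011 0.002 0.005 0"

```text
time_s: 19.93
ee_pos: [0.617, -0.0217, 0.0717]
orientation: [1.0, 0.013, 0.001, 0.0]
force: [9.7, -0.4, 6.9]
grip_width: 0.556
```

```bash
python3 -c "
from h import *
mv(*bay(1,-0.0049),.0706,.026)
f=grab('wrist')"
```

```text
t=19.9 at [ 0.617  -0.0217  0.0717] yaw 0.026 shift [ 0.0005 -0.0009  0.0011] roll -0.000 dist 0.002 F [ 9.7 -0.4  6.9] g 0.556
```

Request:
carry_out:
  plan: "0 -0.001 0 0;0 -0.001 0 0"

```text
time_s: 20.15
ee_pos: [0.617, -0.0207, 0.0717]
orientation: [1.0, 0.013, 0.0, 0.0]
force: [2.6, -0.4, 0.4]
grip_width: 0.555
```

Request:
carry_out:
  plan: "0 0 0 0;0 0 0 0;0 0 0 0;0 0 0 0"
  gripper: 70

```text
time_s: 20.48
ee_pos: [0.6167, -0.0206, 0.0713]
orientation: [1.0, 0.013, -0.0, -0.0]
force: [0.2, 0.3, 0.4]
grip_width: 0.7
```

Request:
carry_out:
  plan: "0 0 -0.02 0;0 0 -0.05 0;-0.03 0 -0.08 0;-0.06 0 -0.11 0;-0.08 0 -0.14 0"

```text
time_s: 20.9
ee_pos: [0.5349, -0.0227, 0.2122]
orientation: [1.0, 0.013, -0.001, -0.0]
force: [0.2, 0.6, -0.4]
grip_width: 0.7
```

```bash
python3 -c "
from h import *
f=grab('wrist'); np.save('f25.npy',f,allow_pickle=True); seatview('wrist',[0,1],(170,450,0,200),2.8,'w25',f=f); crop(f,170,450,0,200,2.8,'w25r')
f=grab('scene'); crop(f,200,360,200,320,5,'s25')
mv(.4345,.2655,.15,.05)"
```

```text
t=21.0 at [ 0.5364 -0.0229  0.2176] yaw 0.026 shift [-0.095  -0.291   0.0666] roll -0.024 dist 0.313 F [-0.5 -0.6  0.7] g 0.702
```

Request:
carry_out:
  plan: "-0.095 -0.291 0.02 -0.024;-0.095 -0.291 0.02 -0.024;-0.095 -0.291 0.02 -0.024;-0.095 -0.291 0.02 -0.024;-0.095 -0.291 0.02 -0.024"
  gripper: 95

```text
time_s: 21.42
ee_pos: [0.4663, 0.1747, 0.1975]
orientation: [1.0, 0.025, -0.0, -0.0]
force: [1.1, 0.4, -0.2]
grip_width: 0.944
```

```bash
python3 -c "
from h import *
f=np.load('f25.npy',allow_pickle=True).item()
t=lambda p:np.array(p)/2.8+[170,0]-.4
fitface(f,t([(233,186),(378,186),(367,484),(244,484)]),1)
fitface(f,t([(550,187),(697,188),(622,484),(503,484)]),0)
mv(.4349,.2656,.08,.05)"
```

```text
foot dx -2.9 dz -0.5 mm tilt 0.373 dy_foot -1.1 mm yaw 0.001 resid 0.48
foot dx -2.1 dz 0.5 mm tilt 0.389 dy_foot -3.9 mm yaw 0.009 resid 0.20
t=21.4 at [0.4663 0.1747 0.1975] yaw 0.049 shift [-0.0269 -0.0924  0.1175] roll -0.001 dist 0.152 F [ 1.1  0.4 -0.2] g 0.944
```

Request:
carry_out:
  plan: "-0.012 -0.04 0.0 0;-0.024 -0.08 0.01 0;-0.027 -0.0925 0.04 0;-0.027 -0.0925 0.08 0;-0.027 -0.0925 0.115 0"

```text
time_s: 21.83
ee_pos: [0.4349, 0.2653, 0.0809]
orientation: [1.0, 0.026, 0.0, -0.0]
force: [1.2, -0.2, -0.5]
grip_width: 0.95
```

```bash
python3 -c "
from h import *
f=grab('wrist','w26')
mv(.4349,.2656,.006,.05)"
```

```text
t=21.9 at [0.4325 0.2633 0.0736] yaw 0.051 shift [ 0.0031 -0.0024  0.0675] roll 0.001 dist 0.068 F [-1.9 -1.  -9.3] g 0.949
```

Request:
carry_out:
  plan: "0.001 -0.001 0.025 0;0.001 -0.001 0.045 0;0.001 -0.001 0.062 0;0.001 -0.001 0.070 0;0.001 -0.001 0.075 0"
  gripper: 75

```text
time_s: 22.3
ee_pos: [0.4366, 0.2651, 0.0075]
orientation: [1.0, 0.025, -0.001, 0.0]
force: [-0.4, -0.4, 0.6]
grip_width: 0.753
```

Request:
carry_out:
  plan: "0 0 0 0;0 0 0 0;0 0 0 0;0 0 0 0;0 0 0 0"
  gripper: 0

```text
time_s: 22.72
ee_pos: [0.4373, 0.2656, 0.009]
orientation: [1.0, 0.025, 0.001, -0.0]
force: [-0.6, 0.2, 7.2]
grip_width: 0.555
```

Request:
carry_out:
  plan: "0 0 0 0;0 0 -0.02 0;0 0 -0.05 0;0 0 -0.085 0;0 0 -0.12 0"

```text
time_s: 23.13
ee_pos: [0.4361, 0.2649, 0.129]
orientation: [1.0, 0.025, -0.0, 0.0]
force: [1.1, 0.5, -1.9]
grip_width: 0.547
```

```bash
python3 -c "
from h import *
f=grab('wrist','w27')
mv(*bay(2,0.006),.12,.026)"
```

```text
t=23.2 at [0.4384 0.2661 0.1369] yaw 0.050 shift [0.1777 0.2019 0.0175] roll 0.024 dist 0.269 F [ 1.3 -0.   7.2] g 0.549
```

Request:
carry_out:
  plan: "0.025 0.028 0.006 0.024;0.052 0.058 0.006 0.024;0.078 0.089 0.006 0.024;0.105 0.119 0.006 0.024;0.13 0.148 0.006 0.024"

```text
time_s: 23.6
ee_pos: [0.575, 0.1221, 0.1218]
orientation: [1.0, 0.013, 0.0, 0.0]
force: [0.5, 1.1, -1.9]
grip_width: 0.551
```

Request:
carry_out:
  plan: "0.022 0.026 0 0;0.038 0.044 0 0;0.046 0.052 0 0;0.046 0.052 0 0"

```text
time_s: 23.93
ee_pos: [0.6221, 0.0715, 0.1212]
orientation: [1.0, 0.012, -0.0, 0.0]
force: [0.7, 1.5, -2.0]
grip_width: 0.548
```

```bash
python3 -c "
from h import *
seatview('wrist',2,(60,560,0,420),1.5,'w28')
mv(*bay(2,0.006),.075,.026)"
```

```text
t=24.0 at [0.6212 0.0727 0.1213] yaw 0.025 shift [ 0.0048 -0.0006  0.0463] roll -0.001 dist 0.047 F [ 0.2  0.9 -3.3] g 0.549
```

Request:
carry_out:
  plan: "0.002 -0.001 0.012 0;0.004 -0.001 0.024 0;0.0045 -0.001 0.034 0;0.0045 -0.001 0.041 0;0.0045 -0.001 0.046 0"

```text
time_s: 24.4
ee_pos: [0.624, 0.075, 0.0742]
orientation: [1.0, 0.013, -0.002, -0.0]
force: [-12.4, 1.6, 7.3]
grip_width: 0.552
```

```bash
python3 -c "
from h import *
f=grab('wrist','w29')
mv(*bay(2,-0.0049),.0706,.026)"
```

```text
t=24.4 at [0.6243 0.0749 0.0737] yaw 0.027 shift [-0.0093  0.0015  0.0032] roll 0.001 dist 0.010 F [-2.6  0.4 -1.8] g 0.556
```

Request:
carry_out:
  plan: "-0.002 0.001 0.001 0;-0.004 0.001 0.002 0;-0.006 0.001 0.003 0;-0.009 0.001 0.004 0;-0.011 0.001 0.005 0"

```text
time_s: 24.87
ee_pos: [0.6145, 0.0729, 0.0708]
orientation: [1.0, 0.013, 0.0, 0.0]
force: [11.7, -0.9, 6.9]
grip_width: 0.553
```

Request:
carry_out:
  plan: "0 0 0 0;0 0 0 0"

```text
time_s: 25.03
ee_pos: [0.6147, 0.0729, 0.0711]
orientation: [1.0, 0.013, 0.0, -0.0]
force: [0.5, -0.5, -1.7]
grip_width: 0.552
```

```bash
python3 -c "
from h import *
mv(*bay(2,-0.0049),.0706,.026)"
```

```text
t=25.0 at [0.6147 0.0729 0.0711] yaw 0.026 shift [ 0.0004 -0.0002  0.0005] roll -0.000 dist 0.001 F [ 0.5 -0.5 -1.7] g 0.552
```

Request:
carry_out:
  plan: "-0.001 -0.001 0.0005 0;-0.002 -0.001 0.001 0;-0.002 -0.001 0.001 0"

```text
time_s: 25.28
ee_pos: [0.6142, 0.0735, 0.0713]
orientation: [1.0, 0.013, 0.002, 0.0]
force: [7.7, -2.5, 4.0]
grip_width: 0.558
```

Request:
carry_out:
  plan: "0 0 0 0;0 0 0 0;0 0 0 0;0 0 0 0"
  gripper: 70

```text
time_s: 25.62
ee_pos: [0.6125, 0.0739, 0.0696]
orientation: [1.0, 0.013, -0.0, -0.0]
force: [0.6, -0.6, -0.9]
grip_width: 0.701
```

Request:
carry_out:
  plan: "0 0 -0.02 0;0 0 -0.05 0;-0.03 0 -0.08 0;-0.06 0 -0.11 0;-0.08 0 -0.14 0"

```text
time_s: 26.03
ee_pos: [0.5307, 0.0718, 0.2105]
orientation: [1.0, 0.013, -0.001, 0.0]
force: [0.0, -0.6, 0.4]
grip_width: 0.702
```

```bash
python3 -c "
from h import *
f=grab('wrist','w30'); np.save('f30.npy',f,allow_pickle=True)
f=grab('scene'); crop(f,200,360,200,320,5,'s30')
mv(.48,.37,.2,.02)"
```

```text
t=26.1 at [0.5321 0.072  0.216 ] yaw 0.026 shift [-0.0445 -0.2992  0.0158] roll 0.006 dist 0.303 F [ 0.8 -0.2  0.8] g 0.700
```

Request:
carry_out:
  plan: "-0.03 -0.299 0.012 0.006;-0.03 -0.299 0.012 0.006;-0.03 -0.299 0.012 0.006;-0.03 -0.299 0.012 0.006;-0.03 -0.299 0.012 0.006"
  gripper: 95

```text
time_s: 26.55
ee_pos: [0.5059, 0.2802, 0.2011]
orientation: [1.0, 0.01, -0.0, 0.0]
force: [0.5, -0.4, -0.1]
grip_width: 0.947
```

Request:
carry_out:
  plan: "-0.01 -0.095 0 0;-0.01 -0.095 0 0;-0.01 -0.095 0 0;-0.01 -0.095 0 0"

```text
time_s: 26.88
ee_pos: [0.4937, 0.3758, 0.2003]
orientation: [1.0, 0.012, -0.001, 0.0]
force: [-0.2, 0.1, -0.5]
grip_width: 0.952
```

```bash
python3 -c "
from h import *
f=grab('wrist','w31'); np.save('f31.npy',f,allow_pickle=True)
mv(.574,.377,.1,.02)"
```

```text
t=26.9 at [0.4942 0.374  0.2005] yaw 0.022 shift [ 0.08   -0.0014  0.1004] roll 0.002 dist 0.128 F [-0.4 -1.1  0.4] g 0.951
```

```bash
python3 -c "
from h import *
f=np.load('f31.npy',allow_pickle=True).item()
P=unproj(f,[(256.5,61.5),(298.5,61.5),(298.5,163.5),(257.5,163.5)],.036); t=P[0]+P[1]-P[2]-P[3]
print(P.round(4).tolist(),P.mean(0),np.arctan2(t[1],t[0]))
c=P.mean(0)+.004
mv(c[0],c[1]-.004,.1,np.arctan2(t[1],t[0]))"
```

```text
[[0.626, 0.4004, 0.036], [0.6271, 0.3568, 0.036], [0.5208, 0.3524, 0.036], [0.5198, 0.3988, 0.036]] [0.57341804 0.37707121 0.036     ] 0.02799152687413936
t=26.9 at [0.4942 0.374  0.2005] yaw 0.022 shift [ 0.0834 -0.0014  0.1004] roll -0.006 dist 0.131 F [-0.4 -1.1  0.4] g 0.951
```

Request:
carry_out:
  plan: "0.035 -0.001 0.01 -0.006;0.07 -0.001 0.025 -0.006;0.083 -0.001 0.06 -0.006;0.083 -0.001 0.095 -0.006;0.083 -0.001 0.12 -0.006"
  gripper: 82

```text
time_s: 27.35
ee_pos: [0.5782, 0.3731, 0.0779]
orientation: [1.0, 0.012, -0.001, 0.001]
force: [-0.1, 0.3, -0.4]
grip_width: 0.818
```

```bash
python3 -c "
from h import *
f=grab('wrist','w32')
mv(.5774,.3771,.006,.026)"
```

```text
t=27.4 at [0.5763 0.3723 0.0731] yaw 0.024 shift [ 0.0017 -0.0051  0.067 ] roll -0.002 dist 0.067 F [-1.9 -0.2 -5.4] g 0.821
```

Request:
carry_out:
  plan: "0.000 -0.003 0.02 0;0.000 -0.0035 0.042 0;0 -0.0035 0.060 0;0 -0.0035 0.069 0;0 -0.0035 0.074 0"

```text
time_s: 27.82
ee_pos: [0.5776, 0.3781, 0.0071]
orientation: [1.0, 0.012, -0.0, 0.0]
force: [-0.1, 0.1, -0.3]
grip_width: 0.82
```

Request:
carry_out:
  plan: "0 0 0 0;0 0 0 0;0 0 0 0;0 0 0 0;0 0 0 0"
  gripper: 0

```text
time_s: 28.23
ee_pos: [0.578, 0.3794, 0.0087]
orientation: [1.0, 0.013, 0.001, -0.0]
force: [-0.3, -2.1, 5.5]
grip_width: 0.551
```

Request:
carry_out:
  plan: "0 0 0 0;0 0 -0.02 0;0 0 -0.05 0;0 0 -0.085 0;0 0 -0.12 0"

```text
time_s: 28.65
ee_pos: [0.5771, 0.379, 0.1285]
orientation: [1.0, 0.013, -0.001, 0.0]
force: [0.6, -0.1, -2.4]
grip_width: 0.553
```

```bash
python3 -c "
from h import *
f=grab('wrist','w33')
mv(*bay(3,0.006),.12,.026)"
```

```text
t=28.7 at [0.5792 0.3803 0.1373] yaw 0.026 shift [0.0387 0.2141 0.0167] roll -0.000 dist 0.218 F [0.5 0.4 7.6] g 0.552
```

Request:
carry_out:
  plan: "0.004 0.035 0.006 0;0.01 0.075 0.006 0;0.018 0.115 0.006 0;0.026 0.15 0.006 0;0.033 0.18 0.006 0"

```text
time_s: 29.12
ee_pos: [0.6153, 0.1979, 0.1215]
orientation: [1.0, 0.013, 0.0, 0.0]
force: [0.6, 0.3, -2.1]
grip_width: 0.551
```

Request:
carry_out:
  plan: "0.006 0.022 0 0;0.006 0.034 0 0;0.006 0.034 0 0;0.006 0.034 0 0"

```text
time_s: 29.45
ee_pos: [0.6219, 0.1664, 0.1214]
orientation: [1.0, 0.013, -0.0, -0.0]
force: [0.2, 0.5, -1.6]
grip_width: 0.552
```

```bash
python3 -c "
from h import *
seatview('wrist',3,(60,560,0,420),1.5,'w34')
mv(*bay(3,0.006),.075,.026)"
```

```text
t=29.5 at [0.6218 0.1671 0.1215] yaw 0.026 shift [ 0.0017 -0.0003  0.0465] roll -0.000 dist 0.047 F [ 0.1 -0.1 -1.7] g 0.552
```

Request:
carry_out:
  plan: "0.002 0 0.012 0;0.003 0 0.024 0;0.003 0 0.034 0;0.003 0 0.041 0;0.003 0 0.046 0"

```text
time_s: 29.92
ee_pos: [0.6235, 0.167, 0.0736]
orientation: [1.0, 0.013, -0.002, 0.0]
force: [-11.9, 0.9, 7.9]
grip_width: 0.556
```

```bash
python3 -c "
from h import *
mv(*bay(3,-0.0049),.0706,.026)"
```

```text
t=29.9 at [0.6235 0.167  0.0736] yaw 0.027 shift [-0.0109 -0.0004  0.0031] roll 0.001 dist 0.011 F [-11.9   0.9   7.9] g 0.556
```

Request:
carry_out:
  plan: "-0.003 -0.0003 0.001 0;-0.006 -0.0005 0.002 0;-0.009 -0.0005 0.003 0;-0.012 -0.0005 0.004 0;-0.013 -0.0005 0.0055 0"

```text
time_s: 30.33
ee_pos: [0.6123, 0.1666, 0.0705]
orientation: [1.0, 0.013, 0.001, -0.0]
force: [5.6, -0.4, 5.7]
grip_width: 0.557
```

Request:
carry_out:
  plan: "-0.001 0 0 0;-0.001 0 0 0"

```text
time_s: 30.5
ee_pos: [0.6119, 0.1666, 0.071]
orientation: [1.0, 0.013, 0.001, -0.0]
force: [5.5, -0.2, 3.4]
grip_width: 0.557
```

Request:
carry_out:
  plan: "0 0 0 0;0 0 0 0;0 0 0 0;0 0 0 0"
  gripper: 70

```text
time_s: 30.83
ee_pos: [0.6108, 0.1665, 0.0698]
orientation: [1.0, 0.013, -0.0, 0.0]
force: [-0.6, 0.0, 0.2]
grip_width: 0.699
```

Request:
carry_out:
  plan: "0 0 -0.02 0;0 0 -0.05 0;-0.03 0 -0.08 0;-0.06 0 -0.11 0;-0.08 0 -0.14 0"

```text
time_s: 31.25
ee_pos: [0.5291, 0.1643, 0.2107]
orientation: [1.0, 0.013, -0.001, 0.0]
force: [-0.1, -0.9, 0.6]
grip_width: 0.702
```

```bash
python3 -c "
from h import *
f=grab('wrist','w35'); np.save('f35.npy',f,allow_pickle=True)
seatview('scene',[0,1,2,3],(200,360,200,320),5,'s35m')
f=grab('scene'); crop(f,200,360,200,320,5,'s35')
mv(.5,.03,.3,.026)"
```

```text
t=31.4 at [0.531  0.1648 0.2132] yaw 0.026 shift [-0.0341  0.1338 -0.0871] roll 0.000 dist 0.163 F [-0.   0.6 -0.9] g 0.699
```

```bash
python3 -c "
from h import *
a=np.load('f30.npy',allow_pickle=True).item();b=np.load('f35.npy',allow_pickle=True).item()
crop(a,240,320,40,180,4.2,'x30');crop(b,240,320,40,180,4.2,'x35')
i=np.hstack([cv2.imread('pics/x30.png'),cv2.imread('pics/x35.png')]);cv2.imwrite('pics/x36.png',i)"
python3 -c "
from h import *
mv(.54,-.235,.2,.026)"
```

```text
t=31.4 at [0.531  0.1648 0.2132] yaw 0.026 shift [-0.0016  0.3999  0.0127] roll 0.000 dist 0.400 F [-0.   0.6 -0.9] g 0.699
```

Request:
carry_out:
  plan: "0 0.4 0 0;0 0.4 0 0;0 0.4 0 0;0 0.4 0 0;0 0.4 0 0"
  gripper: 0

```text
time_s: 31.82
ee_pos: [0.5361, -0.0457, 0.2087]
orientation: [1.0, 0.013, -0.001, -0.0]
force: [1.0, 0.2, -0.6]
grip_width: 0.391
```

Request:
carry_out:
  plan: "0 0.192 0 0;0 0.192 0 0;0 0.192 0 0;0 0.192 0 0;0 0.192 0 0"

```text
time_s: 32.23
ee_pos: [0.5408, -0.2395, 0.2082]
orientation: [1.0, 0.012, -0.001, -0.0]
force: [-0.1, 0.5, 0.5]
grip_width: 0.041
```

```bash
python3 -c "
from h import *
f=grab('wrist','w37'); crop(f,180,400,20,200,3.6,'w37c'); np.save('f37.npy',f,allow_pickle=True)
print([(np.round(r['point'],3),round(r['p'],2)) for r in arm.recognise(f,'power_tip')][:3])
g=grab('top','t37'); h=grab('scene'); crop(h,60,360,170,330,2.6,'s37')
mv(.54,-.235,.2,.026)"
```

```text
[(array([ 0.633, -0.241,  0.079]), 0.57), (array([ 0.622, -0.125,  0.096]), 0.16)]
t=32.4 at [ 0.5412 -0.2362  0.2084] yaw 0.024 shift [-0.0012 -0.0013  0.0084] roll -0.002 dist 0.009 F [-0.8  1.   0.4] g 0.005
```

```bash
python3 -c "
from h import *
f=np.load('f37.npy',allow_pickle=True).item()
print(unproj(f,[(279,104)],.070), unproj(f,[(257.5,49.5),(300,49.5),(301,114.5),(258,114.5)],.025))
f=grab('scene'); q=lambda p:np.array(p)/2.6+[60,170]-.4
print(unproj(f,q([(331,298)]),.070))
c=np.array([.5025,-.4079]);a=.072
R=np.array([[np.cos(a),np.sin(a)],[-np.sin(a),np.cos(a)]])
print((unproj(f,q([(117,348),(222,313)]),0)[:,:2]-c)@R.T)
mv(.585,-.238,.064,.026)"
```

```text
[[ 0.63077288 -0.23893401  0.07      ]] [[ 0.68771387 -0.21436377  0.025     ]
 [ 0.68883167 -0.26039065  0.025     ]
 [ 0.62112406 -0.26446174  0.025     ]
 [ 0.61993675 -0.21533558  0.025     ]]
[[ 0.63167534 -0.23670491  0.07      ]]
[[ 0.07043202 -0.0543448 ]
 [ 0.07224447  0.0508144 ]]
t=32.5 at [ 0.5414 -0.2355  0.2089] yaw 0.025 shift [0.0438 0.0038 0.1448] roll -0.001 dist 0.151 F [-0.6  0.3 -0.7] g 0.001
```

Request:
carry_out:
  plan: "0.02 0.003 0.03 0;0.039 0.003 0.065 0;0.039 0.003 0.1 0;0.039 0.003 0.13 0;0.039 0.003 0.145 0"

```text
time_s: 32.9
ee_pos: [0.5793, -0.2356, 0.0605]
orientation: [1.0, 0.014, -0.002, -0.001]
force: [-0.1, -0.2, -1.0]
grip_width: 0.006
```

Request:
carry_out:
  plan: "0.015 0 0 0;0.03 0 0 0;0.045 0 0 0;0.058 0 0 0;0.068 0 0 0"

```text
time_s: 33.32
ee_pos: [0.6498, -0.235, 0.0658]
orientation: [1.0, 0.013, 0.0, 0.0]
force: [0.9, 0.8, 0.3]
grip_width: 0.008
```

```bash
python3 -c "
from h import *
mv(.665,-.238,.064,.026); grab('wrist','w38')"
```

```text
t=33.3 at [ 0.6498 -0.235   0.0658] yaw 0.027 shift [0.0151 0.0034 0.0018] roll 0.001 dist 0.016 F [0.9 0.8 0.3] g 0.008
```

```bash
python3 -c "
from h import *
f=grab('wrist'); crop(f,220,340,150,300,4,'w39')
h=grab('scene'); crop(h,150,250,250,330,7,'s39')"
```

Request:
carry_out:
  plan: "-0.02 0 0 0;-0.04 0 0 0;-0.06 0 -0.01 0;-0.08 0 -0.03 0;-0.1 0 -0.05 0"

```text
time_s: 33.88
ee_pos: [0.5465, -0.2381, 0.1151]
orientation: [1.0, 0.013, -0.001, -0.0]
force: [1.1, -0.2, 0.4]
grip_width: 0.002
```

```bash
python3 -c "
from h import *
f=grab('wrist','w40')
h=grab('scene'); crop(h,150,250,250,330,7,'s40')
mv(.6,-.238,.06,.026)"
```

```text
t=34.0 at [ 0.5473 -0.2391  0.1191] yaw 0.025 shift [0.0525 0.0001 0.0594] roll -0.001 dist 0.079 F [ 0.1  0.2 -0.5] g 0.003
```

```bash
python3 -c "
from h import *
# rebuild w39 camera: TCP ~ (.6498,-.235,.0658) yaw .027
o,a=st(); f=grab('wrist')
o=dict(ee_pos=np.array([.6498,-.235,.0658]),orientation=np.array([1.0,.0133,0,0])/np.linalg.norm([1,.0133]))
wristRT(f,o)
B=np.array([.656,-.2365])
for q in (0,.25,.5,1.):
    t=q-.5
    P=[[B[0]+r*np.sin(t),B[1],.022+r*np.cos(t)] for r in (0,.012,.03,.04,.055)]
    print(q,proj(f,P).round(0).tolist())
print('block top corners',proj(f,[[B[0]+x,B[1]+y,.025] for x in(.035,-.035) for y in(.025,-.025)]).round(0).tolist())
print('tip',proj(f,[[.6573,-.235,.0658],[.6423,-.235,.0658]]))
mv(.6,-.238,.06,.026)"
```

```text
0 [[279.0, 213.0], [279.0, 225.0], [279.0, 243.0], [279.0, 255.0], [279.0, 273.0]]
0.25 [[279.0, 213.0], [279.0, 222.0], [279.0, 236.0], [279.0, 245.0], [279.0, 259.0]]
0.5 [[279.0, 213.0], [279.0, 218.0], [279.0, 226.0], [280.0, 232.0], [280.0, 240.0]]
1.0 [[279.0, 213.0], [280.0, 210.0], [280.0, 205.0], [280.0, 202.0], [281.0, 196.0]]
block top corners [[247.0, 169.0], [314.0, 170.0], [247.0, 255.0], [309.0, 256.0]]
tip [[277.33358015 231.77132412]
 [276.74739378 252.87831853]]
t=34.0 at [ 0.5479 -0.2389  0.1173] yaw 0.025 shift [0.0519 0.0003 0.0575] roll -0.001 dist 0.077 F [-0.6 -0.1  0.4] g 0.004
```

Request:
carry_out:
  plan: "0.015 0 0.03 0;0.03 0 0.055 0;0.035 0 0.065 0;0.035 0 0.071 0;0.035 0 0.074 0"

```text
time_s: 34.45
ee_pos: [0.583, -0.2373, 0.0399]
orientation: [1.0, 0.013, -0.001, -0.0]
force: [-0.2, -0.3, 0.4]
grip_width: 0.004
```

Request:
carry_out:
  plan: "0.01 0 0 0;0.02 0 0 0;0.03 0 0 0;0.04 0 0 0;0.046 0 0 0"

```text
time_s: 34.87
ee_pos: [0.6311, -0.2365, 0.0418]
orientation: [1.0, 0.013, 0.0, 0.0]
force: [-2.2, -0.3, 0.7]
grip_width: 0.004
```

```bash
python3 -c "
from h import *
f=grab('wrist'); crop(f,180,380,120,320,3,'w41')
h=grab('scene'); crop(h,150,250,250,330,7,'s41')
mv(.66,-.238,.043,.026)"
```

```text
t=35.0 at [ 0.6306 -0.2364  0.0411] yaw 0.026 shift [ 0.0294  0.0024 -0.0019] roll 0.000 dist 0.030 F [ 0.3 -0.5 -0.4] g 0.004
```

Request:
carry_out:
  plan: "0.007 0.001 0 0;0.014 0.001 0 0;0.02 0.001 0 0;0.025 0.001 0 0;0.028 0.001 0 0"

```text
time_s: 35.38
ee_pos: [0.658, -0.2367, 0.0407]
orientation: [1.0, 0.013, -0.0, -0.0]
force: [-1.7, 0.3, -1.7]
grip_width: 0.002
```

```bash
python3 -c "
from h import *
f=grab('wrist'); crop(f,180,380,120,320,3,'w42')
h=grab('scene'); crop(h,150,250,250,330,7,'s42')
mv(.66,-.238,.043,.026)"
```

```text
t=35.5 at [ 0.6579 -0.2367  0.0408] yaw 0.026 shift [ 0.0021  0.0014 -0.0022] roll -0.000 dist 0.003 F [-1.  -0.2 -0.4] g 0.007
```

Request:
carry_out:
  plan: "0.003 0 0 0;0.006 0 0 0;0.008 0 0 0"

```text
time_s: 35.73
ee_pos: [0.6615, -0.2366, 0.0405]
orientation: [1.0, 0.013, -0.005, -0.001]
force: [-48.4, 2.3, 19.2]
grip_width: 0.004
```

Request:
carry_out:
  plan: "0.002 0 0 0;0.003 0 0 0;0.003 0 0 0"

```text
time_s: 35.98
ee_pos: [0.6617, -0.2366, 0.0405]
orientation: [1.0, 0.013, -0.008, -0.001]
force: [-61.2, 4.0, 24.5]
grip_width: 0.005
```

```bash
python3 -c "
from h import *
f=grab('wrist'); crop(f,180,380,120,320,3,'w43')
mv(.66,-.238,.043,.026)"
```

```text
t=36.0 at [ 0.6618 -0.2366  0.0405] yaw 0.025 shift [-0.0018  0.0014 -0.0025] roll -0.001 dist 0.003 F [-61.2   3.9  24.7] g 0.006
```

Request:
carry_out:
  plan: "-0.01 0 0 0;-0.03 0 0 0;-0.06 0 -0.02 0;-0.09 0 -0.05 0;-0.12 0 -0.09 0"

```text
time_s: 36.45
ee_pos: [0.5518, -0.239, 0.1232]
orientation: [1.0, 0.013, -0.001, -0.001]
force: [0.9, 0.2, 1.0]
grip_width: 0.005
```

```bash
python3 -c "
from h import *
f=grab('wrist','w44'); crop(f,210,350,20,200,3.3,'w44c'); np.save('f44.npy',f,allow_pickle=True)
h=grab('scene'); crop(h,150,250,250,330,7,'s44'); np.save('s44.npy',h,allow_pickle=True)
mv(.45,-.1,.3,.026)
B=np.array([.6555,-.2365])
for g in (f,h):
  for q in (.8,.9,1.0): print(q,proj(g,[[B[0]+.055*np.sin(q-.5),B[1],.022+.055*np.cos(q-.5)]]), proj(g,[[B[0]+x,B[1]+y,.025] for x in(.035,-.035) for y in(.025,-.025)]).round(1).tolist() if q==1 else '')
"
```

```text
t=36.5 at [ 0.5536 -0.2405  0.1304] yaw 0.025 shift [-0.0989 -0.1424 -0.1709] roll -0.001 dist 0.243 F [ 1.  -0.1  0.1] g 0.005
0.8 [[278.06646821  55.25584541]] 
0.9 [[278.25922905  47.67688445]] 
1.0 [[278.4427449   40.62689137]] [[248.6, 40.3], [308.7, 42.1], [248.6, 126.9], [304.6, 128.4]]
0.8 [[189.57636443 296.97383796]] 
0.9 [[190.09386007 299.12683894]] 
1.0 [[190.63224435 301.30398004]] [[204.0, 309.4], [184.5, 315.3], [198.7, 286.1], [179.8, 291.6]]
```

```bash
python3 -c "
from h import *
mv(.28,-.6,.25,.026)"
```

```text
t=36.5 at [ 0.5536 -0.2405  0.1304] yaw 0.025 shift [-0.2815  0.3531 -0.1202] roll -0.001 dist 0.467 F [ 1.  -0.1  0.1] g 0.005
```

Request:
carry_out:
  plan: "-0.02 0.02 -0.03 0;-0.05 0.06 -0.05 0;-0.28 0.35 -0.12 0;-0.28 0.35 -0.12 0;-0.28 0.35 -0.12 0"

```text
time_s: 36.97
ee_pos: [0.4374, -0.3908, 0.1939]
orientation: [1.0, 0.013, 0.0, 0.0]
force: [1.1, -0.3, 0.6]
grip_width: 0.006
```

Request:
carry_out:
  plan: "-0.15 0.2 -0.03 0;-0.15 0.2 -0.03 0;-0.15 0.2 -0.03 0;-0.15 0.2 -0.03 0;-0.15 0.2 -0.03 0"

```text
time_s: 37.38
ee_pos: [0.3173, -0.5598, 0.2183]
orientation: [1.0, 0.013, 0.0, 0.0]
force: [0.2, -0.8, 0.5]
grip_width: 0.007
```

Request:
carry_out:
  plan: "-0.04 0.08 0 0;-0.04 0.08 0 0;-0.04 0.08 0 0"

```text
time_s: 37.63
ee_pos: [0.2775, -0.6436, 0.2166]
orientation: [1.0, 0.011, -0.001, -0.0]
force: [-0.3, 0.2, 0.1]
grip_width: 0.005
```

```bash
python3 -c "
from h import *
h=grab('scene'); crop(h,60,360,170,330,2.6,'s45')
g=grab('top','t45'); crop(g,340,480,130,270,4,'t45c'); crop(g,230,350,130,210,6.5,'t45d')
mv(.28,-.6,.25,.026)"
```

```text
t=37.7 at [ 0.2797 -0.6405  0.2168] yaw 0.024 shift [ 0.0012 -0.0405 -0.0332] roll -0.002 dist 0.052 F [0.4 1.3 0.6] g 0.005
```

```bash
python3 -c "
from h import *
mv(.42,-.06,.21,.026)"
```

```text
t=37.7 at [ 0.2797 -0.6405  0.2168] yaw 0.024 shift [ 0.1539 -0.577   0.0075] roll -0.002 dist 0.597 F [0.4 1.3 0.6] g 0.005
```

Request:
carry_out:
  plan: "0.15 -0.577 0 0;0.15 -0.577 0 0;0.15 -0.577 0 0;0.15 -0.577 0 0;0.15 -0.577 0 0"

```text
time_s: 38.15
ee_pos: [0.3286, -0.4331, 0.2179]
orientation: [1.0, 0.013, 0.0, 0.0]
force: [0.7, -0.5, 0.7]
grip_width: 0.006
```

Request:
carry_out:
  plan: "0.10 -0.375 0 0;0.10 -0.375 0 0;0.10 -0.375 0 0;0.10 -0.375 0 0;0.10 -0.375 0 0"

```text
time_s: 38.57
ee_pos: [0.3763, -0.2305, 0.2181]
orientation: [1.0, 0.013, 0.001, 0.0]
force: [1.1, -0.3, -0.6]
grip_width: 0.004
```

```bash
python3 -c "
from h import *
mv(.46,-.07,.13,.026)"
```

```text
t=38.6 at [ 0.3763 -0.2305  0.2181] yaw 0.027 shift [ 0.0878 -0.1583  0.0881] roll 0.001 dist 0.201 F [ 1.1 -0.3 -0.6] g 0.004
```

Request:
carry_out:
  plan: "0.088 -0.158 0.088 0;0.088 -0.158 0.088 0;0.088 -0.158 0.088 0;0.088 -0.158 0.088 0;0.088 -0.158 0.088 0"

```text
time_s: 38.98
ee_pos: [0.4603, -0.0698, 0.129]
orientation: [1.0, 0.014, 0.0, -0.0]
force: [0.5, -1.4, -0.4]
grip_width: 0.005
```

Request:
carry_out:
  plan: "0 0 0 0;0 0 0 0;0 0 0 0"

```text
time_s: 39.23
ee_pos: [0.4601, -0.0729, 0.1305]
orientation: [1.0, 0.014, 0.0, 0.0]
force: [-0.1, 1.2, 1.4]
grip_width: 0.005
```

```bash
python3 -c "
from h import *
f=grab('wrist','w46'); np.save('f46.npy',f,allow_pickle=True); mv(.46,-.07,.13,.026)"
```

```text
t=39.3 at [ 0.4601 -0.0736  0.1308] yaw 0.026 shift [-0.     -0.0036  0.0008] roll 0.000 dist 0.004 F [ 0.1  0.3 -0.1] g 0.007
```

```bash
python3 -c "
from h import *
f=np.load('f46.npy',allow_pickle=True).item(); crop(f,60,260,50,110,4,'a');crop(f,260,400,50,110,4,'b')
a=cv2.imread('pics/a.png');b=cv2.imread('pics/b.png');b=cv2.copyMakeBorder(b,0,0,0,a.shape[1]-b.shape[1],cv2.BORDER_CONSTANT)
cv2.imwrite('pics/w47.png',np.vstack([a,b]))"
python3 -c "
from h import *
f=np.load('f46.npy',allow_pickle=True).item()
A=lambda p:np.array(p)/4+[60,50]-.4
B=lambda p:(np.array(p)-[0,240])/4+[260,50]-.4
R=np.array([[np.cos(SY),np.sin(SY)],[-np.sin(SY),np.cos(SY)]])
for n,m,l in ((1,A([(492,152),(735,152)]),A([(547,176),(712,176)])),(0,B([(215,392),(462,392)]),B([(205,417),(372,417)]))):
  for zl in (.047,.051):
    a=(unproj(f,m,.0752)[:,:2]-SO)@R.T; b=(unproj(f,l,zl)[:,:2]-SO)@R.T
    print(n,zl,a.round(4).tolist(),b.round(4).tolist(),'widths',np.ptp(a[:,1]).round(4),np.ptp(b[:,1]).round(4),'off mm',((a.mean(0)-b.mean(0))*1e3).round(2))
o=arm.get_obs();g=grab('top');
q=lambda p:np.array(p)/6.5+[230,130]-.42
for n,m,l in ((3,[(92,348),(182,345)],[(100,363),(170,361)]),(2,[(267,345),(357,343)],[(275,357),(343,355)]),(1,[(447,340),(537,338)],[(450,352),(518,350)]),(0,[(625,335),(717,332)],[(622,347),(692,345)])):
  a=(unproj(g,q(m),.073)[:,:2]-SO)@R.T; b=(unproj(g,q(l),.05)[:,:2]-SO)@R.T
  print('top',n,np.ptp(a[:,1]).round(4),np.ptp(b[:,1]).round(4),'off mm',((a.mean(0)-b.mean(0))*1e3).round(2))
"
```

```text
1 0.047 [[-0.0641, -0.0253], [-0.0642, -0.0701]] [[-0.0667, -0.0282], [-0.0667, -0.0623]] widths 0.0448 0.0341 off mm [ 2.55 -2.41]
1 0.051 [[-0.0641, -0.0253], [-0.0642, -0.0701]] [[-0.0669, -0.0292], [-0.067, -0.0628]] widths 0.0448 0.0336 off mm [ 2.78 -1.68]
0 0.047 [[-0.0641, -0.1216], [-0.0639, -0.1671]] [[-0.0669, -0.1226], [-0.0667, -0.1571]] widths 0.0456 0.0345 off mm [ 2.77 -4.45]
0 0.051 [[-0.0641, -0.1216], [-0.0639, -0.1671]] [[-0.0671, -0.1223], [-0.0669, -0.1562]] widths 0.0456 0.034 off mm [ 3.  -5.1]
top 3 0.0476 0.0375 off mm [ 3.85 -2.73]
top 2 0.0475 0.0364 off mm [ 1.94 -1.98]
top 1 0.0475 0.0364 off mm [ 1.86 -3.38]
top 0 0.0485 0.0374 off mm [ 2.02 -5.33]
```

Request:
carry_out:
  plan: "0 -0.19 0 0;0 -0.19 0 0;0 -0.19 0 0;0 -0.19 0 0;0 -0.19 0 0"

```text
time_s: 39.75
ee_pos: [0.4551, 0.1187, 0.131]
orientation: [1.0, 0.013, 0.001, -0.0]
force: [0.0, -0.5, -0.4]
grip_width: 0.005
```

Request:
carry_out:
  plan: "0 0 0 0;0 0 0 0;0 0 0 0;0 0 0 0"

```text
time_s: 40.08
ee_pos: [0.4556, 0.1152, 0.1303]
orientation: [1.0, 0.012, 0.0, 0.0]
force: [0.3, 0.0, 0.4]
grip_width: 0.003
```

```bash
python3 -c "
from h import *
f=grab('wrist','w48'); np.save('f48.npy',f,allow_pickle=True); mv(.46,.12,.13,.026)
crop(f,140,400,40,110,3,'w48c')"
```

```text
t=40.1 at [0.4556 0.1152 0.1302] yaw 0.024 shift [ 0.0045 -0.0046  0.0003] roll -0.002 dist 0.006 F [ 0.3  0.3 -0.4] g 0.006
```

```bash
python3 -c "
from h import *
f=np.load('f48.npy',allow_pickle=True).item()
A=lambda p:np.array(p)/3+[140,40]-.4
R=np.array([[np.cos(SY),np.sin(SY)],[-np.sin(SY),np.cos(SY)]])
for n,m,l in ((3,A([(129,145),(312,145)]),A([(168,163),(294,163)])),(2,A([(514,145),(697,145)]),A([(513,163),(638,163)]))):
    a=(unproj(f,m,.0752)[:,:2]-SO)@R.T; b=(unproj(f,l,.049)[:,:2]-SO)@R.T
    print(n,a.round(4).tolist(),b.round(4).tolist(),'widths',np.ptp(a[:,1]).round(4),np.ptp(b[:,1]).round(4),'off mm',((a.mean(0)-b.mean(0))*1e3).round(2))
"
```

```text
3 [[-0.0637, 0.1625], [-0.0639, 0.1176]] [[-0.0664, 0.1597], [-0.0666, 0.1253]] widths 0.045 0.0344 off mm [ 2.68 -2.46]
2 [[-0.064, 0.0681], [-0.0639, 0.0231]] [[-0.0667, 0.0656], [-0.0666, 0.0315]] widths 0.045 0.0341 off mm [ 2.7  -2.97]
```

```bash
python3 -c "
from h import *
mv(.728,-.237,.2,.026)"
```

```text
t=40.1 at [0.4556 0.1152 0.1302] yaw 0.024 shift [ 0.264   0.3586 -0.0696] roll -0.002 dist 0.451 F [ 0.3  0.3 -0.4] g 0.006
```

Request:
carry_out:
  plan: "0 0 -0.04 0;0 0.03 -0.07 0;0.264 0.359 -0.07 -0.002;0.264 0.359 -0.07 -0.002;0.264 0.359 -0.07 -0.002"

```text
time_s: 40.55
ee_pos: [0.5377, -0.0113, 0.2008]
orientation: [1.0, 0.013, 0.001, 0.0]
force: [1.0, 1.8, 0.6]
grip_width: 0.002
```

```bash
python3 -c "
from h import *
mv(.728,-.237,.2,.026)"
```

```text
t=40.5 at [ 0.5377 -0.0113  0.2008] yaw 0.027 shift [0.1842 0.2307 0.0012] roll 0.001 dist 0.295 F [1.  1.8 0.6] g 0.002
```

Request:
carry_out:
  plan: "0.184 0.231 0 0;0.184 0.231 0 0;0.184 0.231 0 0;0.184 0.231 0 0;0.184 0.231 0 0"

```text
time_s: 40.97
ee_pos: [0.6716, -0.1712, 0.1994]
orientation: [1.0, 0.013, -0.0, 0.0]
force: [0.4, 1.2, 0.9]
grip_width: 0.004
```

Request:
carry_out:
  plan: "0.056 0.07 0 0;0.056 0.07 0 0;0.056 0.07 0 0;0.056 0.07 0 0"

```text
time_s: 41.3
ee_pos: [0.7291, -0.2396, 0.1976]
orientation: [1.0, 0.012, -0.001, -0.0]
force: [-0.1, 0.5, 0.0]
grip_width: 0.002
```

```bash
python3 -c "
from h import *
mv(.728,-.237,.043,.026); grab('wrist','w49')"
```

```text
t=41.3 at [ 0.7291 -0.2396  0.1976] yaw 0.024 shift [-0.0006 -0.0025  0.1546] roll -0.002 dist 0.155 F [-0.1  0.5  0. ] g 0.002
```

Request:
carry_out:
  plan: "0.003 -0.002 0.04 0;0.003 -0.002 0.08 0;0.003 -0.002 0.115 0;0.003 -0.002 0.14 0;0.003 -0.002 0.155 0"

```text
time_s: 41.77
ee_pos: [0.73, -0.2328, 0.0419]
orientation: [1.0, 0.014, -0.001, -0.001]
force: [0.8, 0.6, -0.2]
grip_width: 0.006
```

Request:
carry_out:
  plan: "-0.012 0 0 0;-0.024 0 0 0;-0.036 0 0 0;-0.048 0 0 0;-0.058 0 0 0"

```text
time_s: 42.18
ee_pos: [0.6737, -0.2354, 0.0469]
orientation: [1.0, 0.014, 0.001, 0.0]
force: [2.2, 0.5, 1.1]
grip_width: 0.004
```

```bash
python3 -c "
from h import *
mv(.665,-.237,.043,.026); h=grab('scene'); crop(h,150,250,250,330,7,'s50')"
```

```text
t=42.2 at [ 0.6737 -0.2354  0.0469] yaw 0.028 shift [-0.0087  0.0014  0.0038] roll 0.002 dist 0.010 F [2.2 0.5 1.1] g 0.004
```

Request:
carry_out:
  plan: "-0.005 0 0 0;-0.010 0 0 0;-0.014 0 0 0;-0.017 0 0 0"

```text
time_s: 42.57
ee_pos: [0.6567, -0.2361, 0.0447]
orientation: [1.0, 0.014, -0.0, -0.0]
force: [1.1, 1.6, 0.4]
grip_width: 0.006
```

Request:
carry_out:
  plan: "0.01 0 0 0;0.03 0 -0.01 0;0.04 0 -0.05 0;0.04 0 -0.09 0;0.04 0 -0.13 0"

```text
time_s: 42.98
ee_pos: [0.6977, -0.2347, 0.1752]
orientation: [1.0, 0.014, -0.001, -0.0]
force: [0.2, -0.9, -0.2]
grip_width: 0.007
```

```bash
python3 -c "
from h import *
h=grab('scene'); crop(h,150,250,250,330,7,'s51'); u=np.array([np.cos(SY),np.sin(SY)])
SO2=SO+[0,.0024]
p=bay(0,-.006,SO=SO2); print(p); mv(*p,.2,.026)"
```

```text
[ 0.61886761 -0.11240833]
t=43.0 at [ 0.6996 -0.2355  0.1855] yaw 0.028 shift [-0.0771 -0.1253 -0.0155] roll 0.002 dist 0.148 F [0.  0.2 8.3] g 0.002
```

Request:
carry_out:
  plan: "-0.02 -0.03 -0.012 0;-0.045 -0.07 -0.012 0;-0.068 -0.105 -0.012 0;-0.079 -0.1253 -0.012 0;-0.079 -0.1253 -0.012 0"
  gripper: 80

```text
time_s: 43.45
ee_pos: [0.6132, -0.1083, 0.1873]
orientation: [1.0, 0.015, 0.0, -0.0]
force: [-0.5, -0.2, 0.2]
grip_width: 0.315
```

Request:
carry_out:
  plan: "0 0 0 0;0 0 0 0;0 0 0 0;0 0 0 0"

```text
time_s: 43.78
ee_pos: [0.615, -0.1128, 0.1861]
orientation: [1.0, 0.013, -0.0, -0.0]
force: [1.7, -0.0, -0.2]
grip_width: 0.597
```

```bash
python3 -c "
from h import *
SO2=SO+[0,.0024]
mv(*bay(0,-.008,SO=SO2),.072,.026); grab('wrist','w52')"
```

```text
t=43.8 at [ 0.615  -0.1128  0.1861] yaw 0.027 shift [ 0.002  -0.0003  0.1141] roll 0.001 dist 0.114 F [ 1.7 -0.  -0.2] g 0.597
```

Request:
carry_out:
  plan: "0.001 0 0.015 0;0.002 0 0.035 0;0.002 0 0.06 0;0.002 0 0.085 0;0.002 0 0.1 0"

```text
time_s: 44.25
ee_pos: [0.6154, -0.112, 0.0826]
orientation: [1.0, 0.014, -0.002, -0.0]
force: [0.2, -0.0, -0.8]
grip_width: 0.799
```

Request:
carry_out:
  plan: "0 0 0.008 0;0 0 0.013 0;0 0 0.014 0"

```text
time_s: 44.5
ee_pos: [0.6165, -0.1121, 0.0723]
orientation: [1.0, 0.014, -0.0, -0.0]
force: [-0.7, 0.1, 0.2]
grip_width: 0.8
```

Request:
carry_out:
  plan: "0 0 0 0;0 0 0 0;0 0 0 0;0 0 0 0;0 0 0 0"
  gripper: 0
  force: 10

```text
time_s: 44.92
ee_pos: [0.6172, -0.1124, 0.0738]
orientation: [1.0, 0.014, 0.001, 0.001]
force: [1.7, -5.0, 5.3]
grip_width: 0.547
```

```bash
python3 -c "
from h import *
SO2=SO+[0,.0024]
mv(*bay(0,-.008,SO=SO2),.072,.026); f=grab('wrist','w53')"
```

```text
t=44.9 at [ 0.6172 -0.1124  0.0738] yaw 0.028 shift [-0.0003  0.      0.0018] roll 0.002 dist 0.002 F [ 1.7 -5.   5.3] g 0.547
```

Request:
carry_out:
  plan: "-0.001 0 0.0005 0;-0.002 0 0.001 0;-0.002 0 0.001 0"

```text
time_s: 45.22
ee_pos: [0.6165, -0.1126, 0.0738]
orientation: [1.0, 0.014, 0.003, 0.001]
force: [10.1, -4.9, 8.1]
grip_width: 0.546
```

Request:
carry_out:
  plan: "0 0 0 0;0 0 0 0;0 0 0 0;0 0 0 0"
  gripper: 76

```text
time_s: 45.55
ee_pos: [0.6141, -0.1118, 0.0712]
orientation: [1.0, 0.014, -0.001, -0.0]
force: [0.4, 0.2, -0.1]
grip_width: 0.744
```

Request:
carry_out:
  plan: "0 0 -0.02 0;0 0 -0.05 0;0 0 -0.08 0;0 -0.03 -0.11 0;0 -0.06 -0.11 0"

```text
time_s: 45.97
ee_pos: [0.6142, -0.0524, 0.1878]
orientation: [1.0, 0.013, 0.003, 0.0]
force: [0.9, -0.4, 1.4]
grip_width: 0.762
```

```bash
python3 -c "
from h import *
SO2=SO+[0,.0024]
mv(*bay(1,-.008,SO=SO2),.1,.026)"
```

```text
t=46.0 at [ 0.6142 -0.0524  0.1878] yaw 0.026 shift [ 0.0005 -0.034   0.0878] roll -0.000 dist 0.094 F [ 0.9 -0.4  1.4] g 0.762
```

Request:
carry_out:
  plan: "0.001 -0.025 0 0;0.001 -0.034 0.01 0;0.001 -0.034 0.035 0;0.001 -0.034 0.06 0;0.001 -0.034 0.08 0"

```text
time_s: 46.38
ee_pos: [0.612, -0.018, 0.0988]
orientation: [1.0, 0.014, -0.001, -0.0]
force: [0.6, -0.6, 0.0]
grip_width: 0.765
```

Request:
carry_out:
  plan: "0 0 0.012 0;0 0 0.022 0;0 0 0.028 0;0 0 0.028 0"

```text
time_s: 46.72
ee_pos: [0.6126, -0.0182, 0.0727]
orientation: [1.0, 0.014, -0.001, -0.0]
force: [0.1, 0.0, 0.0]
grip_width: 0.761
```

```bash
python3 -c "
from h import *
SO2=SO+[0,.0024]
mv(*bay(1,-.008,SO=SO2),.072,.026)"
```

```text
t=46.7 at [ 0.6126 -0.0182  0.0727] yaw 0.028 shift [0.0018 0.0004 0.0007] roll 0.002 dist 0.002 F [0.1 0.  0. ] g 0.761
```

Request:
carry_out:
  plan: "0.002 0 0 0.002;0.002 0 0 0.002;0.002 0 0 0.002;0.002 0 0 0.002;0.002 0 0 0.002"
  gripper: 0
  force: 10

```text
time_s: 47.13
ee_pos: [0.6155, -0.0183, 0.0746]
orientation: [1.0, 0.013, 0.001, 0.0]
force: [1.6, -2.8, 3.4]
grip_width: 0.542
```

Request:
carry_out:
  plan: "-0.001 0 0.0005 0;-0.002 0 0.001 0;-0.002 0 0.001 0"

```text
time_s: 47.38
ee_pos: [0.6147, -0.0184, 0.0745]
orientation: [1.0, 0.013, 0.003, 0.0]
force: [9.0, -2.9, 8.2]
grip_width: 0.542
```

Request:
carry_out:
  plan: "0 0 0 0;0 0 0 0;0 0 0 0;0 0 0 0"
  gripper: 76

```text
time_s: 47.72
ee_pos: [0.6125, -0.0179, 0.0723]
orientation: [1.0, 0.013, -0.0, -0.0]
force: [-0.3, 0.3, 0.0]
grip_width: 0.746
```

Request:
carry_out:
  plan: "0 0 -0.02 0;0 0 -0.05 0;0 0 -0.08 0;0 -0.03 -0.11 0;0 -0.06 -0.11 0"

```text
time_s: 48.13
ee_pos: [0.6128, 0.0418, 0.189]
orientation: [1.0, 0.012, 0.003, -0.0]
force: [0.8, -0.3, 1.0]
grip_width: 0.762
```

```bash
python3 -c "
from h import *
SO2=SO+[0,.0024]
mv(*bay(2,-.008,SO=SO2),.1,.026)"
```

```text
t=48.1 at [0.6128 0.0418 0.189 ] yaw 0.023 shift [-0.0007 -0.0337  0.089 ] roll -0.003 dist 0.095 F [ 0.8 -0.3  1. ] g 0.762
```

Request:
carry_out:
  plan: "0.001 -0.025 0 -0.003;0.001 -0.034 0.01 -0.003;0.001 -0.034 0.035 -0.003;0.001 -0.034 0.06 -0.003;0.001 -0.034 0.08 -0.003"

```text
time_s: 48.55
ee_pos: [0.6106, 0.0759, 0.0998]
orientation: [1.0, 0.015, -0.001, 0.0]
force: [0.8, 0.0, 0.2]
grip_width: 0.76
```

Request:
carry_out:
  plan: "0 0 0.012 0;0 0 0.022 0;0 0 0.028 0;0 0 0.028 0"

```text
time_s: 48.88
ee_pos: [0.6112, 0.0758, 0.0737]
orientation: [1.0, 0.014, -0.001, 0.0]
force: [0.2, 0.4, -0.1]
grip_width: 0.762
```

```bash
python3 -c "
from h import *
SO2=SO+[0,.0024]
mv(*bay(2,-.008,SO=SO2),.072,.026)"
```

```text
t=48.9 at [0.6112 0.0758 0.0737] yaw 0.029 shift [0.0008 0.0003 0.0017] roll 0.003 dist 0.002 F [ 0.2  0.4 -0.1] g 0.762
```

Request:
carry_out:
  plan: "0.001 0 0.001 0.002;0.001 0 0.001 0.002;0.001 0 0.001 0.002;0.001 0 0.001 0.002;0.001 0 0.001 0.002"
  gripper: 0
  force: 10

```text
time_s: 49.3
ee_pos: [0.613, 0.0757, 0.0746]
orientation: [1.0, 0.013, 0.001, 0.0]
force: [2.1, -4.1, 4.6]
grip_width: 0.541
```

Request:
carry_out:
  plan: "-0.001 0 0.0005 0;-0.002 0 0.001 0;-0.002 0 0.001 0"

```text
time_s: 49.55
ee_pos: [0.6123, 0.0757, 0.0745]
orientation: [1.0, 0.013, 0.003, 0.0]
force: [10.0, -3.7, 7.6]
grip_width: 0.541
```

Request:
carry_out:
  plan: "0 0 0 0;0 0 0 0;0 0 0 0;0 0 0 0"
  gripper: 76

```text
time_s: 49.88
ee_pos: [0.6102, 0.0761, 0.0724]
orientation: [1.0, 0.013, -0.0, -0.0]
force: [0.0, 0.3, -0.3]
grip_width: 0.746
```

Request:
carry_out:
  plan: "0 0 -0.02 0;0 0 -0.05 0;0 0 -0.08 0;0 -0.03 -0.11 0;0 -0.06 -0.11 0"

```text
time_s: 50.3
ee_pos: [0.6104, 0.136, 0.1892]
orientation: [1.0, 0.012, 0.004, -0.001]
force: [0.9, 0.4, 0.9]
grip_width: 0.763
```

```bash
python3 -c "
from h import *
SO2=SO+[0,.0024]
mv(*bay(3,-.008,SO=SO2),.1,.026)"
```

```text
t=50.3 at [0.6104 0.136  0.1892] yaw 0.024 shift [-0.0007 -0.0333  0.0892] roll -0.002 dist 0.095 F [0.9 0.4 0.9] g 0.763
```

Request:
carry_out:
  plan: "0.001 -0.025 0 -0.002;0.001 -0.0335 0.01 -0.002;0.001 -0.0335 0.035 -0.002;0.001 -0.0335 0.06 -0.002;0.001 -0.0335 0.08 -0.002"

```text
time_s: 50.72
ee_pos: [0.6081, 0.1693, 0.0998]
orientation: [1.0, 0.015, -0.001, 0.0]
force: [0.0, -0.4, -0.7]
grip_width: 0.761
```

Request:
carry_out:
  plan: "0 0 0.012 0;0 0 0.022 0;0 0 0.029 0;0 0 0.029 0"

```text
time_s: 51.05
ee_pos: [0.6086, 0.1692, 0.0725]
orientation: [1.0, 0.014, -0.001, 0.0]
force: [-0.9, -0.1, -0.3]
grip_width: 0.761
```

Request:
carry_out:
  plan: "0.001 0 0 0;0.001 0 0 0;0.001 0 0 0;0.001 0 0 0;0.001 0 0 0"
  gripper: 0
  force: 10

```text
time_s: 51.47
ee_pos: [0.6105, 0.1693, 0.0746]
orientation: [1.0, 0.014, 0.001, 0.0]
force: [1.5, -2.9, 3.8]
grip_width: 0.542
```

Request:
carry_out:
  plan: "-0.001 0 0.0005 0;-0.002 0 0.001 0;-0.002 0 0.001 0"

```text
time_s: 51.72
ee_pos: [0.6098, 0.1693, 0.0745]
orientation: [1.0, 0.014, 0.003, -0.0]
force: [9.4, -3.2, 7.3]
grip_width: 0.542
```

Request:
carry_out:
  plan: "0 0 0 0;0 0 0 0;0 0 0 0;0 0 0 0"
  gripper: 76

```text
time_s: 52.05
ee_pos: [0.6076, 0.1695, 0.0723]
orientation: [1.0, 0.014, -0.0, -0.0]
force: [0.3, 0.4, 0.7]
grip_width: 0.747
```

Request:
carry_out:
  plan: "0 0 -0.02 0;0 0 -0.05 0;-0.03 0 -0.08 0;-0.07 0.01 -0.1 0;-0.11 0.02 -0.1 0"

```text
time_s: 52.47
ee_pos: [0.5025, 0.1477, 0.1757]
orientation: [1.0, 0.015, 0.002, -0.001]
force: [-0.6, -0.6, 1.7]
grip_width: 0.76
```

```bash
python3 -c "
from h import *
mv(.457,.12,.13,.026)"
```

```text
t=52.5 at [0.5025 0.1477 0.1757] yaw 0.029 shift [-0.0464  0.0264  0.0455] roll 0.003 dist 0.070 F [-0.6 -0.6  1.7] g 0.760
```

Now re-inspect the feet from the front.

Request:
carry_out:
  plan: "-0.02 0.013 0.01 0.003;-0.046 0.026 0.03 0.003;-0.046 0.026 0.045 0.003;-0.046 0.026 0.045 0.003;-0.046 0.026 0.045 0.003"
  gripper: 0

```text
time_s: 52.88
ee_pos: [0.457, 0.1201, 0.1275]
orientation: [1.0, 0.013, -0.0, -0.0]
force: [0.4, 0.4, -0.3]
grip_width: 0.448
```

```bash
python3 -c "
from h import *
f=grab('wrist'); np.save('f55.npy',f,allow_pickle=True); mv(.457,-.07,.13,.026)
crop(f,140,400,40,110,3,'w55')"
```

```text
t=52.9 at [0.4576 0.1203 0.1282] yaw 0.026 shift [-0.0056  0.1902 -0.0018] roll -0.000 dist 0.190 F [-0.2  0.6  0.2] g 0.406
```

Request:
carry_out:
  plan: "0.001 0.19 0 0;0.001 0.19 0 0;0.001 0.19 0 0;0.001 0.19 0 0;0.001 0.19 0 0"

```text
time_s: 53.35
ee_pos: [0.4638, -0.0731, 0.1287]
orientation: [1.0, 0.012, 0.0, 0.0]
force: [1.2, 0.6, -0.3]
grip_width: 0.047
```

Request:
carry_out:
  plan: "0 0 0 0;0 0 0 0;0 0 0 0;0 0 0 0"

```text
time_s: 53.68
ee_pos: [0.4635, -0.0689, 0.1278]
orientation: [1.0, 0.014, 0.0, -0.0]
force: [0.3, -0.6, 0.2]
grip_width: -0.0
```

```bash
python3 -c "
from h import *
f=grab('wrist'); np.save('f56.npy',f,allow_pickle=True); mv(.457,-.07,.13,.026)
crop(f,140,400,40,110,3,'w56')
cv2.imwrite('pics/w57.png',np.vstack([cv2.imread('pics/w55.png'),cv2.imread('pics/w56.png')]))"
```

```text
t=53.7 at [ 0.4634 -0.0689  0.1277] yaw 0.027 shift [-0.0064  0.0009 -0.0023] roll 0.001 dist 0.007 F [ 0.8 -0.2  0.1] g 0.003
```

```bash
python3 -c "
from h import *
A=lambda p,dy=0:(np.array(p)-[0,dy])/3+[140,40]-.4
R=np.array([[np.cos(SY),np.sin(SY)],[-np.sin(SY),np.cos(SY)]])
f=np.load('f55.npy',allow_pickle=True).item();g=np.load('f56.npy',allow_pickle=True).item()
for n,F,m,l in ((3,f,A([(149,151),(330,142)]),A([(185,167),(312,165)])),(2,f,A([(533,151),(722,145)]),A([(532,168),(659,166)])),(1,g,A([(143,370),(324,361)],210),A([(183,384),(308,382)],210)),(0,g,A([(533,370),(722,361)],210),A([(528,386),(655,383)],210))):
    a=(unproj(F,m,.0752)[:,:2]-SO)@R.T; b=(unproj(F,l,.049)[:,:2]-SO)@R.T
    d=a[0]-a[1];e=b[0]-b[1]
    print(n,a.round(4).tolist(),b.round(4).tolist(),'w',np.ptp(a[:,1]).round(4),np.ptp(b[:,1]).round(4),'off mm',((a.mean(0)-b.mean(0))*1e3).round(2),'yaw',np.arctan2(-d[0],d[1]).round(3),np.arctan2(-e[0],e[1]).round(3))
mv(.46,.02,.25,.026)
"
```

```text
3 [[-0.0639, 0.162], [-0.062, 0.118]] [[-0.0663, 0.1595], [-0.0659, 0.1252]] w 0.044 0.0344 off mm [ 3.08 -2.37] yaw 0.043 0.012
2 [[-0.0641, 0.0688], [-0.0625, 0.0228]] [[-0.0666, 0.0658], [-0.066, 0.0314]] w 0.0459 0.0344 off mm [ 3.02 -2.8 ] yaw 0.034 0.018
1 [[-0.0645, -0.0253], [-0.0625, -0.0695]] [[-0.0665, -0.0287], [-0.0661, -0.0627]] w 0.0442 0.0339 off mm [ 2.81 -1.7 ] yaw 0.045 0.014
0 [[-0.0645, -0.1204], [-0.0622, -0.1664]] [[-0.067, -0.1223], [-0.0661, -0.1567]] w 0.046 0.0344 off mm [ 3.22 -3.9 ] yaw 0.05 0.027
t=53.7 at [ 0.4634 -0.0689  0.1277] yaw 0.027 shift [-0.001  -0.089  -0.1223] roll 0.001 dist 0.151 F [ 0.8 -0.2  0.1] g 0.003
```

```bash
cat >> h.py <<'E'
SO2=SO+np.array([0,.0025])
E
python3 -c "
from h import *
mv(*bay(0,-.008,SO=SO2),.19,.026)"
```

```text
t=53.7 at [ 0.4634 -0.0689  0.1277] yaw 0.027 shift [ 0.1522  0.0477 -0.0623] roll 0.001 dist 0.171 F [ 0.8 -0.2  0.1] g 0.003
```

Request:
carry_out:
  plan: "0 0.01 -0.035 0;0.03 0.03 -0.062 0;0.07 0.048 -0.062 0;0.11 0.048 -0.062 0;0.15 0.048 -0.062 0"
  gripper: 76

```text
time_s: 54.15
ee_pos: [0.6153, -0.1138, 0.1902]
orientation: [1.0, 0.013, 0.001, 0.0]
force: [-0.6, 0.1, 0.7]
grip_width: 0.315
```

Request:
carry_out:
  plan: "0.002 0 0 0;0.002 0 0 0;0.002 0 0.02 0;0.002 0 0.05 0;0.002 0 0.08 0"

```text
time_s: 54.57
ee_pos: [0.6148, -0.1132, 0.1101]
orientation: [1.0, 0.013, 0.001, 0.0]
force: [0.8, 0.4, -0.6]
grip_width: 0.671
```

```bash
python3 -c "
from h import *
mv(*bay(0,-.008,SO=SO2),.073,.026)"
```

```text
t=54.6 at [ 0.6148 -0.1132  0.1101] yaw 0.027 shift [ 0.002  -0.0008  0.0372] roll 0.001 dist 0.037 F [ 0.8  0.4 -0.6] g 0.671
```

Request:
carry_out:
  plan: "0 -0.001 0 0;0.002 -0.001 0.012 0;0.002 -0.001 0.025 0;0.002 -0.001 0.034 0;0.002 -0.001 0.038 0"

```text
time_s: 54.98
ee_pos: [0.6169, -0.1128, 0.0708]
orientation: [1.0, 0.013, -0.0, -0.0]
force: [-0.5, -0.0, 0.3]
grip_width: 0.764
```

Request:
carry_out:
  plan: "0 0 0 0;0 0 0 0;0 0 0 0;0 0 0 0;0 0 0 0"
  gripper: 0
  force: 25

```text
time_s: 55.4
ee_pos: [0.6174, -0.113, 0.0722]
orientation: [1.0, 0.013, 0.001, 0.0]
force: [-0.0, 0.5, 2.8]
grip_width: 0.546
```

Request:
carry_out:
  plan: "0.003 0 -0.003 0;0.005 0 -0.006 0;0.005 0 -0.008 0;0.005 0 -0.008 0;0.005 0 -0.008 0"

```text
time_s: 55.82
ee_pos: [0.6221, -0.1128, 0.0795]
orientation: [1.0, 0.013, 0.0, 0.0]
force: [0.1, -0.0, -3.4]
grip_width: 0.545
```

```bash
python3 -c "
from h import *
mv(*bay(0,-.008,SO=SO2),.073,.026); f=grab('wrist','w58')"
```

```text
t=55.8 at [ 0.6221 -0.1128  0.0795] yaw 0.026 shift [-0.0052 -0.0005  0.0065] roll -0.000 dist 0.008 F [ 0.1 -0.  -3.4] g 0.545
```

```bash
python3 -c "
from h import *
f=grab('wrist'); np.save('f58.npy',f,allow_pickle=True); crop(f,210,350,140,330,4,'w59')"
cat >> h.py <<'E'
def fit6(f,px,L=.106,W=.0445,n=.036):
    loc=np.array([(L/2,W/2,n),(L/2,-W/2,n),(-L/2,-W/2,n),(-L/2,W/2,n)])
    ok,rv,tv=cv2.solvePnP(loc,np.array(px,float).reshape(-1,1,2),K(f),f["D"],flags=cv2.SOLVEPNP_IPPE)
    Rm=f["R"].T@cv2.Rodrigues(rv)[0]; t=f["R"].T@(tv.ravel()-f["t"])
    x,y,z=Rm.T
    e=Ro.from_matrix(Rm).as_euler('ZYX')
    print("origin",t.round(4),"yaw %.3f tilt %.3f roll %.3f"%(e[0],-e[1],e[2]))
    return Rm,t
E
python3 -c "
from h import *
f=np.load('f58.npy',allow_pickle=True).item()
q=lambda p:np.array(p)/4+[210,140]-.4
fit6(f,q([(77,255),(440,237),(424,710),(166,716)]))
fit6(f,q([(77,255),(440,237),(424,706),(164,716)]))
f=np.load('f18.npy',allow_pickle=True).item()
fit6(f,np.array([(117,157),(297,157),(283,525),(130,525)])/3.5+[220,20]-.4)
f=np.load('f25.npy',allow_pickle=True).item()
t=lambda p:np.array(p)/2.8+[170,0]-.4
fit6(f,t([(233,186),(378,186),(367,484),(244,484)]))
"
```

```text
origin [ 0.5998 -0.1148  0.1364] yaw -1.776 tilt 0.545 roll -2.769
origin [ 0.6    -0.1153  0.1368] yaw -1.777 tilt 0.538 roll -2.776
origin [ 0.6301 -0.1162  0.1306] yaw -1.609 tilt -0.126 roll 2.697
origin [ 0.6289 -0.0215  0.133 ] yaw -1.605 tilt -0.122 roll 2.703
```

```bash
cat >> h.py <<'E'
def fit6(f,px,guess,L=.106,W=.0445,n=.036):
    loc=np.array([(L/2,W/2,n),(L/2,-W/2,n),(-L/2,-W/2,n),(-L/2,W/2,n)])
    X=lambda p:loc@Ro.from_euler('ZYX',[p[3],-p[4],p[5]]).as_matrix().T+p[:3]
    s=least_squares(lambda p:(proj(f,X(p))-px).ravel(),list(guess)+[0.026,.384,0],x_scale=[.01,.01,.01,.1,.1,.1])
    p=s.x; print("origin",p[:3].round(4),"yaw %.3f tilt %.3f roll %.3f res %.2f"%(p[3],p[4],p[5],np.sqrt(2*s.cost/8))); return p
E
python3 -c "
from h import *
f=np.load('f58.npy',allow_pickle=True).item()
q=lambda p:np.array(p)/4+[210,140]-.4
fit6(f,q([(77,255),(440,237),(424,710),(166,716)]),(.62,-.115,.06))
fit6(f,q([(77,255),(440,237),(424,706),(164,716)]),(.62,-.115,.06))
f=np.load('f18.npy',allow_pickle=True).item()
fit6(f,np.array([(117,157),(297,157),(283,525),(130,525)])/3.5+[220,20]-.4,(.62,-.115,.06))
f=np.load('f25.npy',allow_pickle=True).item()
t=lambda p:np.array(p)/2.8+[170,0]-.4
fit6(f,t([(233,186),(378,186),(367,484),(244,484)]),(.62,-.02,.06))
"
```

```text
origin [ 0.6279 -0.1141  0.0689] yaw 0.085 tilt 0.405 roll -0.021 res 0.46
origin [ 0.6282 -0.1136  0.069 ] yaw 0.082 tilt 0.409 roll -0.010 res 0.56
origin [ 0.6201 -0.1166  0.058 ] yaw 0.026 tilt 0.394 roll 0.000 res 0.53
origin [ 0.6186 -0.0219  0.0606] yaw 0.028 tilt 0.373 roll -0.003 res 0.48
```

Request:
carry_out:
  plan: "0 0 0 0.03;0 0 0 0.057;0 0 0 0.057;0 0 0 0.057"

```text
time_s: 56.25
ee_pos: [0.6219, -0.1128, 0.0793]
orientation: [1.0, -0.015, -0.0, -0.0]
force: [-0.2, 0.8, -2.3]
grip_width: 0.544
```

```bash
python3 -c "
from h import *
f=grab('wrist'); np.save('f60.npy',f,allow_pickle=True); crop(f,210,350,140,330,4,'w60'); print(bay(0,-.008,SO=SO2)); mv(*bay(0,-.003,SO=SO2),.0795,.026)"
```

```text
[ 0.61686829 -0.11236032]
t=56.3 at [ 0.622  -0.1128  0.0794] yaw -0.030 shift [-0.0001 -0.0006 -0.0001] roll -0.056 dist 0.001 F [-0.  -0.1 -2.7] g 0.545
```

Request:
carry_out:
  plan: "-0.001 0 0.003 0;-0.003 0 0.006 0;-0.005 0 0.008 0;-0.007 0 0.0085 0;-0.008 0 0.009 0"

```text
time_s: 56.72
ee_pos: [0.6158, -0.1126, 0.0721]
orientation: [1.0, -0.015, 0.003, 0.0]
force: [11.1, 1.1, 9.2]
grip_width: 0.548
```

```bash
python3 -c "
from h import *
f=grab('wrist'); mv(*bay(0,-.008,SO=SO2),.073,.026)"
```

```text
t=56.8 at [ 0.6158 -0.1126  0.0722] yaw -0.031 shift [ 0.0011 -0.0003 -0.0008] roll -0.057 dist 0.001 F [8.2 1.2 6.1] g 0.548
```

Request:
carry_out:
  plan: "0 0 0 0;0 0 0 0;0 0 0 0;0 0 0 0"
  gripper: 76

```text
time_s: 57.1
ee_pos: [0.6138, -0.1126, 0.0701]
orientation: [1.0, -0.016, -0.0, -0.0]
force: [-0.5, -0.5, -0.3]
grip_width: 0.747
```

Request:
carry_out:
  plan: "0 0 -0.02 -0.03;0 0 -0.05 -0.057;-0.03 0 -0.08 -0.057;-0.06 0 -0.11 -0.057;-0.08 0 -0.13 -0.057"

```text
time_s: 57.52
ee_pos: [0.5326, -0.11, 0.2027]
orientation: [1.0, 0.013, 0.0, 0.0]
force: [-0.1, -0.6, -0.4]
grip_width: 0.758
```

```bash
python3 -c "
from h import *
f=grab('wrist'); np.save('f61.npy',f,allow_pickle=True); crop(f,180,330,20,200,4,'w61');mv(*bay(1,-.008,SO=SO2),.19,.026)"
```

```text
t=57.6 at [ 0.5316 -0.1102  0.2072] yaw 0.026 shift [ 0.0851 -0.0896  0.0175] roll -0.000 dist 0.125 F [0.9 0.1 6.4] g 0.758
```

Request:
carry_out:
  plan: "0.03 -0.025 0.005 0;0.06 -0.05 0.01 0;0.085 -0.075 0.015 0;0.085 -0.09 0.03 0;0.085 -0.09 0.06 0"

```text
time_s: 57.98
ee_pos: [0.6185, -0.0153, 0.142]
orientation: [1.0, 0.014, 0.002, -0.0]
force: [0.3, -0.0, 0.5]
grip_width: 0.76
```

```bash
python3 -c "
from h import *
mv(*bay(1,-.008,SO=SO2),.073,.026)"
```

```text
t=58.0 at [ 0.6185 -0.0153  0.142 ] yaw 0.028 shift [-0.0044  0.003   0.069 ] roll 0.002 dist 0.069 F [ 0.3 -0.   0.5] g 0.760
```

Request:
carry_out:
  plan: "-0.001 0.001 0.02 0;-0.001 0.001 0.042 0;-0.001 0.001 0.06 0;-0.001 0.001 0.067 0;-0.001 0.001 0.069 0"

```text
time_s: 58.4
ee_pos: [0.6148, -0.0189, 0.0697]
orientation: [1.0, 0.013, -0.001, -0.0]
force: [0.2, 0.8, 0.2]
grip_width: 0.758
```

```bash
python3 -c "
from h import *
mv(*bay(1,-.008,SO=SO2),.073,.026)"
```

```text
t=58.4 at [ 0.6148 -0.0189  0.0697] yaw 0.026 shift [-0.0004 -0.0005 -0.0033] roll -0.000 dist 0.003 F [0.2 0.8 0.2] g 0.758
```

Request:
carry_out:
  plan: "0 -0.0005 0 0;0 -0.0005 0 0;0 -0.0005 0 0;0 -0.0005 0 0;0 -0.0005 0 0"
  gripper: 0
  force: 25

```text
time_s: 58.82
ee_pos: [0.6163, -0.0185, 0.0727]
orientation: [1.0, 0.013, 0.001, 0.0]
force: [-0.8, 0.1, 5.5]
grip_width: 0.547
```

Request:
carry_out:
  plan: "0.003 0 -0.003 0;0.005 0 -0.006 0;0.005 0 -0.008 0;0.005 0 -0.008 0;0.005 0 -0.008 0"

```text
time_s: 59.23
ee_pos: [0.6208, -0.0183, 0.0794]
orientation: [1.0, 0.013, -0.0, -0.0]
force: [-0.5, 0.1, -1.4]
grip_width: 0.544
```

```bash
python3 -c "
from h import *
mv(*bay(1,-.003,SO=SO2),.079,.026)
f=grab('wrist'); np.save('f62.npy',f,allow_pickle=True); crop(f,210,350,140,330,4,'w62')"
```

```text
t=59.2 at [ 0.6208 -0.0183  0.0794] yaw 0.026 shift [-0.0013 -0.      0.0004] roll -0.000 dist 0.001 F [-0.5  0.1 -1.4] g 0.544
```

Request:
carry_out:
  plan: "0 0 0 0.02;0 0 0 0.033;-0.002 0 0.003 0.033;-0.003 0 0.006 0.033;-0.005 0 0.008 0.033"

```text
time_s: 59.7
ee_pos: [0.6165, -0.0186, 0.0723]
orientation: [1.0, -0.004, 0.001, 0.0]
force: [3.6, -0.2, 17.2]
grip_width: 0.549
```

Request:
carry_out:
  plan: "-0.002 0 0.0005 0;-0.003 0 0.001 0;-0.003 0 0.001 0"

```text
time_s: 59.95
ee_pos: [0.6149, -0.0184, 0.0725]
orientation: [1.0, -0.003, 0.003, 0.0]
force: [10.5, 0.8, 8.3]
grip_width: 0.549
```

```bash
python3 -c "
from h import *
mv(*bay(1,-.008,SO=SO2),.073,.026)"
```

```text
t=60.0 at [ 0.6149 -0.0184  0.0725] yaw -0.007 shift [-0.0005 -0.     -0.0005] roll -0.033 dist 0.001 F [10.5  0.8  8.3] g 0.549
```

Seated. Release and go to meter 2.

Request:
carry_out:
  plan: "0 0 0 0;0 0 0 0;0 0 0 0;0 0 0 0"
  gripper: 76

```text
time_s: 60.28
ee_pos: [0.6124, -0.0184, 0.0701]
orientation: [1.0, -0.004, -0.0, -0.0]
force: [-0.2, 0.3, -0.3]
grip_width: 0.748
```

Request:
carry_out:
  plan: "0 0 -0.02 0;0 0 -0.05 -0.033;0 0 -0.08 -0.033;0 -0.03 -0.11 -0.033;0 -0.06 -0.11 -0.033"

```text
time_s: 60.7
ee_pos: [0.6148, 0.0413, 0.1868]
orientation: [1.0, 0.012, 0.003, 0.0]
force: [1.5, -0.1, 1.1]
grip_width: 0.76
```

```bash
python3 -c "
from h import *
mv(*bay(2,-.008,SO=SO2),.1,.026)"
```

```text
t=60.7 at [0.6148 0.0413 0.1868] yaw 0.023 shift [-0.0026 -0.0343  0.0867] roll -0.003 dist 0.093 F [ 1.5 -0.1  1.1] g 0.760
```

Request:
carry_out:
  plan: "-0.001 -0.025 0 0;-0.001 -0.0345 0.01 0;-0.001 -0.0345 0.035 0;-0.001 -0.0345 0.06 0;-0.001 -0.0345 0.08 0"

```text
time_s: 61.12
ee_pos: [0.6104, 0.0759, 0.0975]
orientation: [1.0, 0.013, -0.001, 0.0]
force: [-0.4, -0.5, -0.1]
grip_width: 0.76
```

Request:
carry_out:
  plan: "0 0 0.012 0;0 0 0.022 0;0 0 0.027 0;0 0 0.027 0"

```text
time_s: 61.45
ee_pos: [0.6111, 0.0758, 0.0727]
orientation: [1.0, 0.013, -0.001, 0.0]
force: [0.1, 0.6, 0.2]
grip_width: 0.757
```

Request:
carry_out:
  plan: "0 0 0 0;0 0 0 0;0 0 0 0;0 0 0 0;0 0 0 0"
  gripper: 0
  force: 25

```text
time_s: 61.87
ee_pos: [0.6117, 0.0759, 0.0743]
orientation: [1.0, 0.013, 0.001, 0.0]
force: [0.6, -1.8, 2.6]
grip_width: 0.516
```

Request:
carry_out:
  plan: "0.003 0 -0.003 0;0.005 0 -0.006 0;0.005 0 -0.008 0;0.005 0 -0.008 0;0.005 0 -0.008 0"

```text
time_s: 62.28
ee_pos: [0.6164, 0.0763, 0.0816]
orientation: [1.0, 0.013, 0.0, -0.0]
force: [-0.3, 0.1, -0.1]
grip_width: 0.095
```

```bash
python3 -c "
from h import *
mv(*bay(2,-.003,SO=SO2),.079,.026)
f=grab('wrist'); np.save('f63.npy',f,allow_pickle=True); crop(f,210,350,140,330,4,'w63')"
```

```text
t=62.3 at [0.6164 0.0763 0.0816] yaw 0.026 shift [0.0005 0.0006 0.0026] roll -0.000 dist 0.003 F [-0.3  0.1 -0.1] g 0.095
```

Request:
carry_out:
  plan: "0 0 -0.02 0;0 0 -0.05 0;0 0 -0.05 0;0 0 -0.05 0;0 0 -0.05 0"
  gripper: 76

```text
time_s: 62.75
ee_pos: [0.6161, 0.0762, 0.131]
orientation: [1.0, 0.013, -0.0, -0.0]
force: [-0.2, 0.7, -0.3]
grip_width: 0.355
```

Request:
carry_out:
  plan: "0 0 0 0;0 0 0 0;0 0 0 0;0 0 0 0;0 0 0 0"

```text
time_s: 63.17
ee_pos: [0.6162, 0.0762, 0.1311]
orientation: [1.0, 0.013, -0.0, 0.0]
force: [-0.1, -0.1, -0.5]
grip_width: 0.72
```

```bash
python3 -c "
from h import *
mv(*bay(2,-.006,SO=SO2),.066,.026)
f=grab('wrist','w64'); np.save('f64.npy',f,allow_pickle=True); crop(f,210,350,140,330,4,'w64c')"
```

```text
t=63.2 at [0.6162 0.0762 0.1311] yaw 0.026 shift [-0.0022  0.0005  0.0651] roll -0.000 dist 0.065 F [-0.1 -0.1 -0.5] g 0.720
```

Request:
carry_out:
  plan: "-0.001 0.0005 0.02 0;-0.002 0.0005 0.04 0;-0.002 0.0005 0.055 0;-0.002 0.0005 0.062 0;-0.002 0.0005 0.065 0"

```text
time_s: 63.63
ee_pos: [0.6138, 0.0756, 0.0651]
orientation: [1.0, 0.013, -0.001, 0.0]
force: [-0.4, 0.3, -0.4]
grip_width: 0.756
```

Request:
carry_out:
  plan: "0 0 0 0;0 0 0 0;0 0 0 0;0 0 0 0;0 0 0 0"
  gripper: 0
  force: 20

```text
time_s: 64.05
ee_pos: [0.6148, 0.0757, 0.0675]
orientation: [1.0, 0.013, 0.001, -0.0]
force: [-0.5, 0.7, 5.0]
grip_width: 0.558
```

Request:
carry_out:
  plan: "0.003 0 -0.003 0;0.005 0 -0.006 0;0.005 0 -0.008 0;0.005 0 -0.008 0;0.005 0 -0.008 0"

```text
time_s: 64.47
ee_pos: [0.6193, 0.0757, 0.0744]
orientation: [1.0, 0.013, -0.0, 0.0]
force: [0.5, 0.7, -1.6]
grip_width: 0.559
```

```bash
python3 -c "
from h import *
mv(*bay(2,-.003,SO=SO2),.075,.026)
f=grab('wrist'); np.save('f65.npy',f,allow_pickle=True); crop(f,210,350,140,330,4,'w65')"
```

```text
t=64.5 at [0.6193 0.0757 0.0744] yaw 0.026 shift [-0.0023 -0.     -0.0006] roll -0.000 dist 0.002 F [ 0.5  0.7 -1.6] g 0.559
```

Request:
carry_out:
  plan: "0 0 0 0.02;0 0 0 0.036;-0.002 0 0.003 0.036;-0.003 0 0.006 0.036;-0.005 0 0.008 0.036"

```text
time_s: 64.93
ee_pos: [0.6152, 0.0756, 0.0675]
orientation: [1.0, -0.005, 0.001, 0.0]
force: [4.0, -2.4, 16.7]
grip_width: 0.556
```

Request:
carry_out:
  plan: "-0.002 0 0.0005 0;-0.003 0 0.001 0;-0.003 0 0.001 0"

```text
time_s: 65.18
ee_pos: [0.6116, 0.0757, 0.0661]
orientation: [1.0, -0.005, 0.001, -0.0]
force: [-0.4, 0.1, 5.7]
grip_width: 0.56
```

Request:
carry_out:
  plan: "0 0 0 0;0 0 0 0;0 0 0 0;0 0 0 0"
  gripper: 76

```text
time_s: 65.52
ee_pos: [0.6112, 0.0757, 0.0652]
orientation: [1.0, -0.005, -0.0, -0.0]
force: [-0.0, -0.1, 0.4]
grip_width: 0.749
```

Request:
carry_out:
  plan: "0 0 -0.02 0;0 0 -0.05 -0.036;0 0 -0.08 -0.036;0 -0.03 -0.11 -0.036;0 -0.06 -0.11 -0.036"

```text
time_s: 65.93
ee_pos: [0.6137, 0.1357, 0.1821]
orientation: [1.0, 0.012, 0.004, -0.001]
force: [1.2, 0.0, 0.8]
grip_width: 0.76
```

```bash
python3 -c "
from h import *
mv(*bay(3,-.008,SO=SO2),.1,.026)"
```

```text
t=65.9 at [0.6137 0.1357 0.1821] yaw 0.023 shift [-0.004  -0.0338  0.0821] roll -0.003 dist 0.089 F [1.2 0.  0.8] g 0.760
```

Request:
carry_out:
  plan: "-0.001 -0.025 0 0;-0.001 -0.034 0.01 0;-0.001 -0.034 0.035 0;-0.001 -0.034 0.06 0;-0.001 -0.034 0.08 0"

```text
time_s: 66.35
ee_pos: [0.6093, 0.1694, 0.0927]
orientation: [1.0, 0.013, -0.001, 0.0]
force: [0.4, 1.1, -0.5]
grip_width: 0.761
```

Request:
carry_out:
  plan: "0 0 0.012 0;0 0 0.022 0;0 0 0.028 0;0 0 0.028 0"

```text
time_s: 66.68
ee_pos: [0.6098, 0.1694, 0.0665]
orientation: [1.0, 0.013, -0.001, 0.0]
force: [-0.5, -0.3, 0.5]
grip_width: 0.761
```

```bash
python3 -c "
from h import *
mv(*bay(3,-.006,SO=SO2),.066,.026)"
```

```text
t=66.7 at [0.6098 0.1694 0.0665] yaw 0.026 shift [ 0.0017 -0.0002  0.0005] roll -0.000 dist 0.002 F [-0.5 -0.3  0.5] g 0.761
```

Request:
carry_out:
  plan: "0.002 0 0 0;0.002 0 0 0;0.002 0 0 0;0.002 0 0 0;0.002 0 0 0"
  gripper: 0
  force: 20

```text
time_s: 67.1
ee_pos: [0.6126, 0.1697, 0.0684]
orientation: [1.0, 0.013, 0.001, -0.0]
force: [0.2, -1.1, 5.1]
grip_width: 0.555
```

Request:
carry_out:
  plan: "0.003 0 -0.003 0;0.005 0 -0.006 0;0.005 0 -0.008 0;0.005 0 -0.008 0;0.005 0 -0.008 0"

```text
time_s: 67.52
ee_pos: [0.617, 0.1698, 0.0755]
orientation: [1.0, 0.013, -0.0, -0.0]
force: [0.4, 0.2, -1.1]
grip_width: 0.559
```

```bash
python3 -c "
from h import *
mv(*bay(3,-.003,SO=SO2),.075,.026)
f=grab('wrist'); np.save('f66.npy',f,allow_pickle=True); crop(f,210,350,140,330,4,'w66')"
```

```text
t=67.5 at [0.617  0.1698 0.0755] yaw 0.026 shift [-0.0025  0.0001  0.0005] roll -0.000 dist 0.003 F [ 0.4  0.2 -1.1] g 0.559
```

Request:
carry_out:
  plan: "0 0 0 0.025;0 0 0 0.042;-0.002 0 0.003 0.042;-0.004 0 0.006 0.042;-0.006 0 0.008 0.042"

```text
time_s: 67.98
ee_pos: [0.6117, 0.1697, 0.0682]
orientation: [1.0, -0.008, 0.001, -0.0]
force: [10.3, -1.7, 16.6]
grip_width: 0.559
```

Request:
carry_out:
  plan: "-0.002 0 0.0007 0;-0.003 0 0.0012 0;-0.004 0 0.0015 0"

```text
time_s: 68.23
ee_pos: [0.6107, 0.1699, 0.0693]
orientation: [1.0, -0.008, 0.005, -0.001]
force: [20.1, -2.1, 16.9]
grip_width: 0.56
```

```bash
python3 -c "
from h import *
mv(*bay(3,-.008,SO=SO2),.066,.026)"
```

```text
t=68.2 at [0.6107 0.1699 0.0693] yaw -0.016 shift [-0.0012  0.0004  0.0033] roll -0.042 dist 0.003 F [20.1 -2.1 16.9] g 0.560
```

Request:
carry_out:
  plan: "0.002 0 0 0;0.002 0 -0.001 0"

```text
time_s: 68.4
ee_pos: [0.6112, 0.1698, 0.0689]
orientation: [1.0, -0.008, 0.003, -0.0]
force: [8.9, -0.3, 6.2]
grip_width: 0.56
```

Request:
carry_out:
  plan: "0 0 0 0;0 0 0 0;0 0 0 0;0 0 0 0"
  gripper: 76

```text
time_s: 68.73
ee_pos: [0.6087, 0.1697, 0.0665]
orientation: [1.0, -0.008, -0.0, 0.0]
force: [-0.1, -0.5, -0.7]
grip_width: 0.748
```

Request:
carry_out:
  plan: "0 0 -0.02 0;0 0 -0.05 -0.042;-0.03 0 -0.08 -0.042;-0.07 0.01 -0.1 -0.042;-0.11 0.02 -0.1 -0.042"

```text
time_s: 69.15
ee_pos: [0.5027, 0.1526, 0.17]
orientation: [1.0, 0.013, 0.002, -0.0]
force: [0.9, 0.4, 1.3]
grip_width: 0.763
```

```bash
python3 -c "
from h import *
mv(.457,.12,.13,.026)"
```

```text
t=69.2 at [0.5027 0.1526 0.17  ] yaw 0.026 shift [-0.0467  0.0315  0.0398] roll 0.000 dist 0.069 F [0.9 0.4 1.3] g 0.763
```

Request:
carry_out:
  plan: "-0.023 0.016 0.02 0; -0.046 0.0315 0.0398 0; -0.046 0.0315 0.0398 0; -0.046 0.0315 0.0398 0"

```text
time_s: 69.48
ee_pos: [0.4563, 0.1193, 0.1263]
orientation: [1.0, 0.013, -0.0, 0.0]
force: [-0.2, 0.1, 0.7]
grip_width: 0.759
```

```bash
cat h.py | head -120; ls pics | tail -20
```

```text
from workcell import arm
import numpy as np, cv2
from scipy.spatial.transform import Rotation as Ro
def K(f):
    h=f["image"].shape[0]; F=h/2/np.tan(np.radians(f["vfov"])/2)
    return np.array([[F,0,f["cx"]],[0,F,f["cy"]],[0,0,1]])
def wristRT(f,o):
    T=np.eye(4);T[:3,:3]=Ro.from_quat(o["orientation"]).as_matrix();T[:3,3]=o["ee_pos"]
    M=np.linalg.inv(T@f["mount"]); f["R"]=M[:3,:3];f["t"]=M[:3,3]
def grab(n,save=None):
    o=arm.get_obs(); f=arm.grab_frame(n)
    if n=="wrist": wristRT(f,o)
    if save: cv2.imwrite(f"pics/{save}.png",f["image"][:,:,::-1])
    return f
def unproj(f,px,z):
    p=cv2.undistortPoints(np.array(px,float).reshape(-1,1,2),K(f),f["D"]).reshape(-1,2)
    d=np.c_[p,np.ones(len(p))]@f["R"]; c=-f["R"].T@f["t"]
    s=(z-c[2])/d[:,2]; return c+d*s[:,None]
def proj(f,X):
    r,_=cv2.Rodrigues(f["R"]); p,_=cv2.projectPoints(np.array(X,float).reshape(-1,1,3),r,f["t"],K(f),f["D"]); return p.reshape(-1,2)
def crop(f,x0,x1,y0,y1,s,name):
    cv2.imwrite(f"pics/{name}.png",cv2.resize(f["image"][y0:y1,x0:x1,::-1],None,fx=s,fy=s,interpolation=cv2.INTER_CUBIC))
def st(
[... 4158 characters left out ...]
('ZYX')
    print("origin",t.round(4),"yaw %.3f tilt %.3f roll %.3f"%(e[0],-e[1],e[2]))
    return Rm,t
def fit6(f,px,guess,L=.106,W=.0445,n=.036):
    loc=np.array([(L/2,W/2,n),(L/2,-W/2,n),(-L/2,-W/2,n),(-L/2,W/2,n)])
    X=lambda p:loc@Ro.from_euler('ZYX',[p[3],-p[4],p[5]]).as_matrix().T+p[:3]
    s=least_squares(lambda p:(proj(f,X(p))-px).ravel(),list(guess)+[0.026,.384,0],x_scale=[.01,.01,.01,.1,.1,.1])
    p=s.x; print("origin",p[:3].round(4),"yaw %.3f tilt %.3f roll %.3f res %.2f"%(p[3],p[4],p[5],np.sqrt(2*s.cost/8))); return p
w58.png
w59.png
w6.png
w60.png
w61.png
w62.png
w63.png
w64.png
w64c.png
w65.png
w66.png
w6a.png
w6b.png
w7.png
w8.png
w9.png
wrist0.png
x30.png
x35.png
x36.png
```

```bash
python3 - <<'E'
from h import *
f=grab("wrist"); cv2.imwrite("pics/y1.png",cv2.resize(f["image"][:,:,::-1],None,fx=1.4,fy=1.4,interpolation=cv2.INTER_CUBIC))
mv(.457,-.07,.13,.026)
E
```

```text
t=69.5 at [0.4575 0.1197 0.1273] yaw 0.025 shift [-0.0054  0.1896 -0.0027] roll -0.001 dist 0.190 F [ 0.5 -0.2  0.1] g 0.758
```

View pics/y1.png

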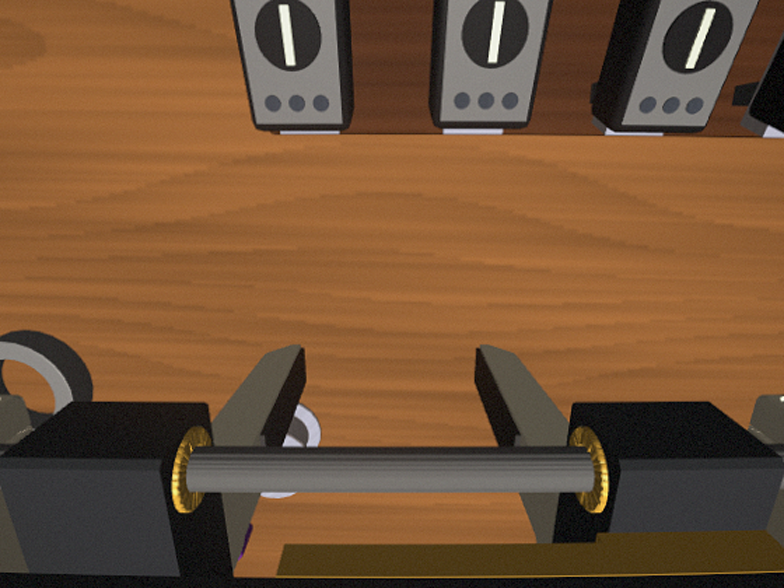

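Request:
carry_out:
  plan: "0 0.036 0 0; 0 0.072 0 0; 0 0.108 0 0; 0 0.144 0 0; 0 0.18 0 0"

```text
time_s: 69.95
ee_pos: [0.4631, -0.0617, 0.1281]
orientation: [1.0, 0.013, 0.001, 0.0]
force: [0.5, 0.5, 0.7]
grip_width: 0.759
```

Request:
carry_out:
  plan: "0 0.01 0 0; 0 0.01 0 0; 0 0.01 0 0; 0 0.01 0 0"

```text
time_s: 70.28
ee_pos: [0.4629, -0.0693, 0.1272]
orientation: [1.0, 0.013, 0.0, -0.0]
force: [0.4, -1.0, -0.3]
grip_width: 0.761
```

```bash
python3 - <<'E'
from h import *
f=grab("wrist"); cv2.imwrite("pics/y2.png",cv2.resize(f["image"][:,:,::-1],None,fx=1.4,fy=1.4,interpolation=cv2.INTER_CUBIC))
import pickle; pickle.dump(f,open("y2.pkl","wb"))
mv(.457,-.07,.13,.026)
E
```

```text
t=70.3 at [ 0.4628 -0.0691  0.1272] yaw 0.027 shift [-0.0058  0.0008 -0.0028] roll 0.001 dist 0.006 F [ 0.1 -0.4  0.1] g 0.760
```

View pics/y2.png

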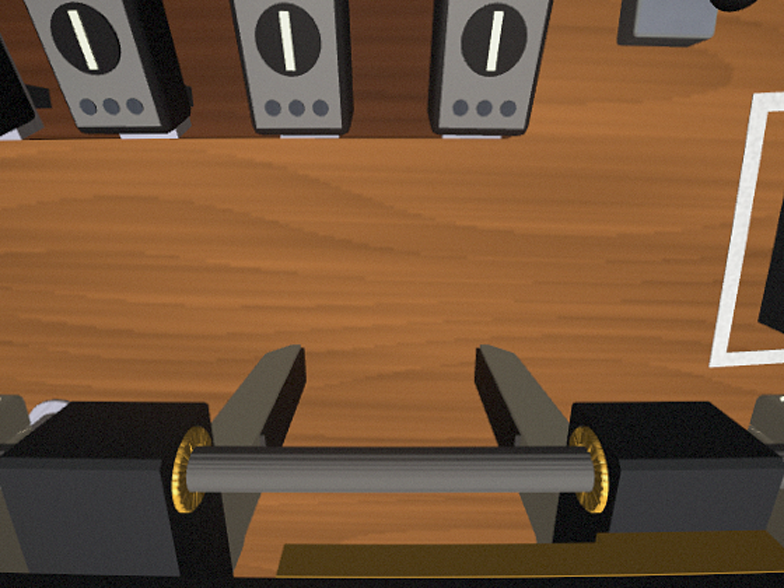

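```bash
python3 - <<'E'
import cv2,numpy as np
a=cv2.imread("pics/y1.png");b=cv2.imread("pics/y2.png")
# y1 crops
up=lambda im,x0,x1,y0,y1:cv2.resize(im[y0:y1,x0:x1],None,fx=2.2,fy=2.2,interpolation=cv2.INTER_CUBIC)
cv2.imwrite("pics/y3.png",np.vstack([up(a,225,560,60,150),up(b,225,560,60,150)]))
E
```

```text
(no output)
```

View pics/y3.png

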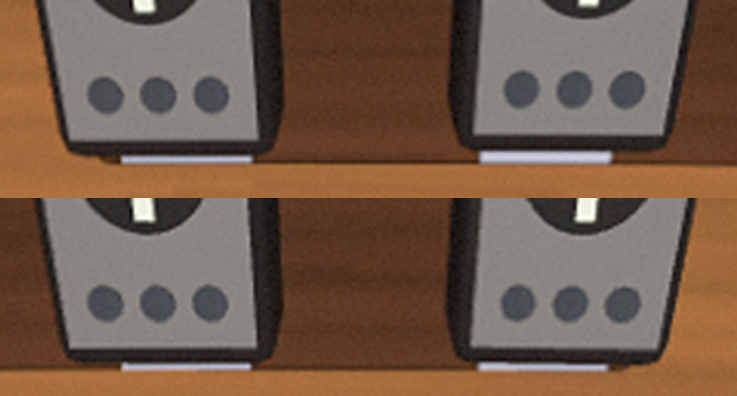

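```bash
python3 - <<'E'
from h import *
import pickle
f=pickle.load(open("y2.pkl","rb"))
o=arm.get_obs()
g=dict(f); oo=dict(o); oo["ee_pos"]=np.array([.4575,.1197,.1273])
q=Ro.from_euler('z',.025)*Ro.from_euler('x',np.pi); oo["orientation"]=q.as_quat(); wristRT(g,oo)
c=lambda p,r:[((x/2.2)+225)/1.4 for x in [p[0]]]+[((p[1]-198*r)/2.2+60)/1.4]
D={3:(g,0,[(70,140),(259,139)],[(121,164),(252,163.5)]),2:(g,0,[(472,136),(663,135)],[(480,163.5),(612,163)]),
1:(f,1,[(69,349),(258,348)],[(121,371),(251,370.5)]),0:(f,1,[(470,349),(656,348.5)],[(478,370),(608,370)])}
for k,(fr,r,a,b) in D.items():
    A=unproj(fr,[c(p,r) for p in a],.0752);B=unproj(fr,[c(p,r) for p in b],.049)
    m=(A.mean(0)-B.mean(0))*1e3
    print(k,"off x %.1f y %.1f"%(m[0],m[1]-m[0]*.026),"W %.1f %.1f"%(np.linalg.norm(A[0]-A[1])*1e3,np.linalg.norm(B[0]-B[1])*1e3),"yaw", [(round(np.arctan2(-(P[0]-P[1])[0],(P[0]-P[1])[1]),3)) for P in (A,B)])
E
```

```text
3 off x 4.1 y 0.5 W 44.7 34.5 yaw [np.float64(0.027), np.float64(0.026)]
2 off x 4.9 y -0.0 W 45.1 34.8 yaw [np.float64(0.034), np.float64(0.032)]
1 off x 3.9 y 0.6 W 44.8 34.3 yaw [np.float64(0.028), np.float64(0.027)]
0 off x 3.7 y 0.2 W 44.1 34.3 yaw [np.float64(0.033), np.float64(0.03)]
```

```bash
python3 - <<'E'
from h import *
f=grab("top"); cv2.imwrite("pics/y4.png",cv2.resize(f["image"][:,:,::-1],None,fx=1.4,fy=1.4))
p=bay(2,.095,SO=SO2);print(p, proj(f,[np.r_[p,.06]])*1.4, bay(2,.0611,SO=SO2))
mv(p[0],p[1],.21,.026)
E
```

```text
[0.71494603 0.07825384] [[385.52402408 194.99098196]] [0.68105749 0.07737254]
t=70.4 at [ 0.4627 -0.069   0.1271] yaw 0.027 shift [ 0.2562 -0.1403 -0.0828] roll 0.001 dist 0.304 F [-0.2  0.4 -0.1] g 0.760
```

View pics/y4.png

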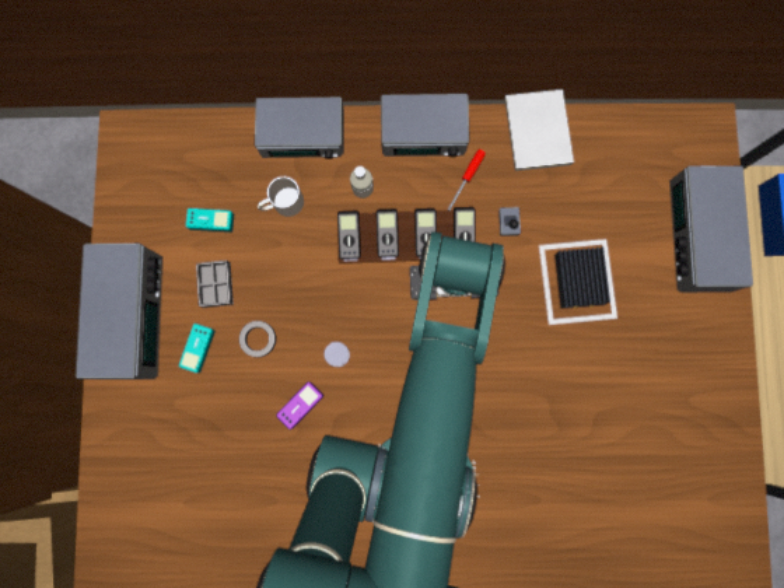

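```bash
python3 - <<'E'
from h import *
f=grab("top")
R=lambda a:np.array([[np.cos(a),-np.sin(a)],[np.sin(a),np.cos(a)]])
c=np.array([.5025,-.4079]);x0,y0,x1,y1=375,165,450,240
s=9
im=cv2.resize(f["image"][y0:y1,x0:x1,::-1],None,fx=s,fy=s,interpolation=cv2.INTER_CUBIC)
def dr(a,b,z,col):
    P=[np.r_[R(.072)@[sx*a,sy*b]+c,z] for sx,sy in((1,1),(1,-1),(-1,-1),(-1,1))]
    p=((proj(f,P)-[x0,y0]+.5)*s).round().astype(int);cv2.polylines(im,[p.reshape(-1,1,2)],True,col,1)
dr(.09,.075,0,(0,0,255));dr(.07,.055,.06,(0,255,0));dr(.07,.055,0,(255,255,0))
cv2.imwrite("pics/y5.png",im[:600])
f=grab("scene");crop(f,60,260,240,340,4,"y6")
E
```

```text
(no output)
```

View pics/y5.png

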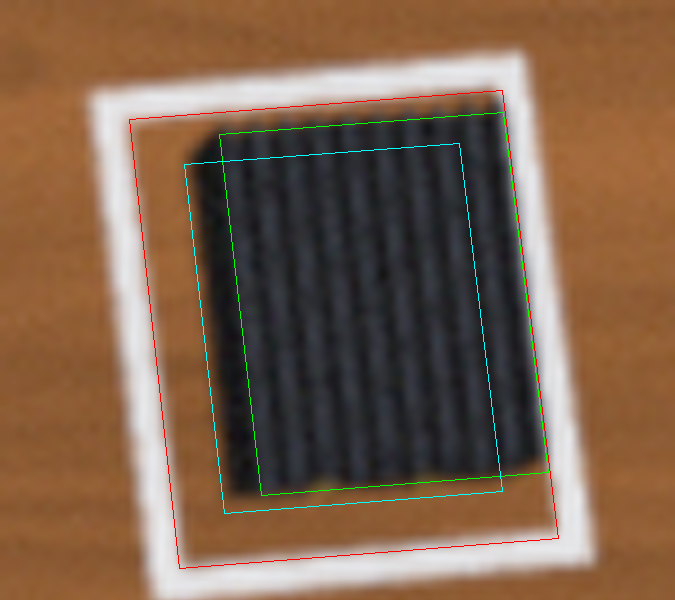

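View pics/y6.png

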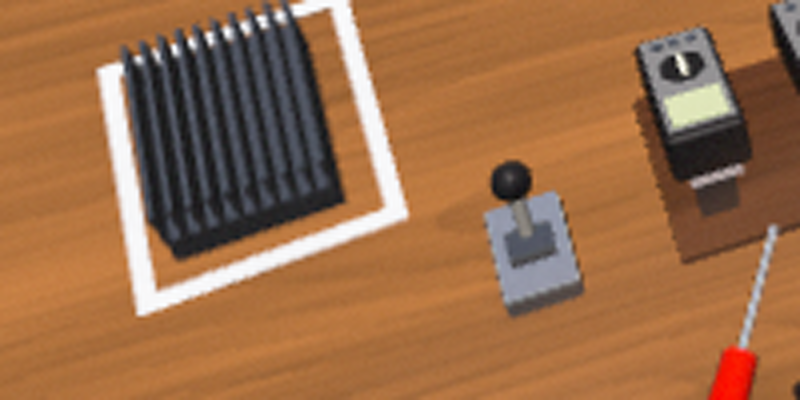

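```bash
python3 - <<'E'
from h import *
f=grab("scene")
q=lambda p:np.array(p)/4+[60,240]-.4
L=unproj(f,q([(180,257),(343,200),(150,215)]),.0)
T=unproj(f,q([(152,288),(385,208),(122,75),(338,10)]),0)
a=.072;R=np.array([[np.cos(a),np.sin(a)],[-np.sin(a),np.cos(a)]])
c=np.array([.5025,-.4079])
print(((L[:,:2]-c)@R.T*1e3).round(1));print(((T[:,:2]-c)@R.T*1e3).round(1))
x0,y0,x1,y1=60,230,170,320;s=7
im=cv2.resize(f["image"][y0:y1,x0:x1,::-1],None,fx=s,fy=s,interpolation=cv2.INTER_CUBIC)
def dr(a,b,z,col):
    P=[np.r_[R.T@[sx*a,sy*b]+c,z] for sx,sy in((1,1),(1,-1),(-1,-1),(-1,1))]
    p=((proj(f,P)-[x0,y0]+.5)*s).round().astype(int);cv2.polylines(im,[p.reshape(-1,1,2)],True,col,1)
dr(.09,.075,0,(0,0,255));dr(.07,.055,.06,(0,255,0));dr(.07,.055,0,(255,255,0))
cv2.imwrite("pics/y7.png",im[:600])
E
```

```text
[[ 71.6 -54.5]
 [ 71.5  51.9]
 [ 32.5 -68.7]]
[[ 87.  -74.1]
 [ 88.5  76.7]
 [-88.5 -72.7]
 [-85.3  78.8]]
```

View pics/y7.png

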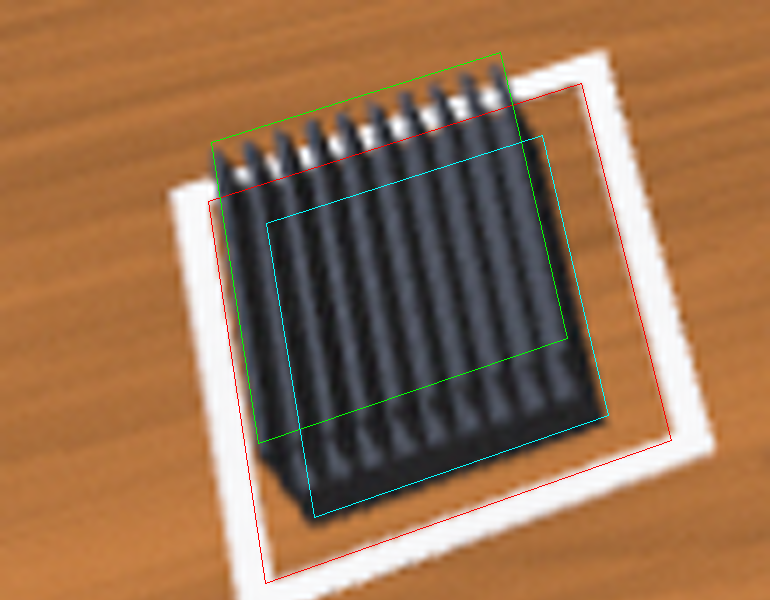

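Request:
carry_out:
  plan: "0 0.02 -0.03 0; 0 0.05 -0.05 0; 0.03 0.085 -0.06 0; 0.06 0.12 -0.06 0; 0.09 0.15 -0.06 0"
  gripper: 0

```text
time_s: 70.95
ee_pos: [0.5499, -0.212, 0.1884]
orientation: [1.0, 0.013, 0.001, 0.001]
force: [-0.4, 1.0, 1.2]
grip_width: 0.453
```

```bash
python3 - <<'E'
from h import *
mv(.58,-.237,.11,.026); mv(.58,-.237,.042,.026)
E
```

```text
t=71.0 at [ 0.5499 -0.212   0.1884] yaw 0.026 shift [0.0292 0.0257 0.0785] roll 0.000 dist 0.088 F [-0.4  1.   1.2] g 0.453
t=71.0 at [ 0.5499 -0.212   0.1884] yaw 0.026 shift [0.0291 0.0256 0.1465] roll 0.000 dist 0.152 F [-0.4  1.   1.2] g 0.453
```

Request:
carry_out:
  plan: "0.015 0.01 0.01 0; 0.027 0.019 0.03 0; 0.027 0.019 0.065 0; 0.027 0.019 0.1 0; 0.027 0.019 0.13 0"

```text
time_s: 71.37
ee_pos: [0.5759, -0.2282, 0.0545]
orientation: [1.0, 0.013, -0.0, -0.0]
force: [0.9, 0.5, -0.4]
grip_width: 0.094
```

Request:
carry_out:
  plan: "0 0 0.008 0; 0 0 0.014 0; 0 0 0.014 0; 0 0 0.014 0"

```text
time_s: 71.7
ee_pos: [0.577, -0.2289, 0.0449]
orientation: [1.0, 0.013, 0.001, 0.0]
force: [-1.0, 0.5, 1.3]
grip_width: 0.005
```

```bash
python3 - <<'E'
from h import *
mv(.64,-.237,.042,.026); mv(.655,-.237,.042,.026)
E
```

```text
t=71.7 at [ 0.577  -0.2289  0.0449] yaw 0.026 shift [0.0627 0.0097 0.0031] roll 0.000 dist 0.064 F [-1.   0.5  1.3] g 0.005
t=71.7 at [ 0.577  -0.2289  0.0449] yaw 0.026 shift [0.0777 0.0101 0.0031] roll 0.000 dist 0.078 F [-1.   0.5  1.3] g 0.005
```

Request:
carry_out:
  plan: "0.01 0.008 0.002 0; 0.025 0.0088 0.002 0; 0.04 0.009 0.002 0; 0.052 0.009 0.002 0; 0.064 0.01 0.002 0"

```text
time_s: 72.12
ee_pos: [0.6419, -0.2373, 0.0436]
orientation: [1.0, 0.013, 0.001, 0.001]
force: [-1.3, 0.4, 2.2]
grip_width: 0.004
```

Request:
carry_out:
  plan: "0.006 0 0 0; 0.011 0 0 0; 0.014 0 0 0; 0.016 0 0 0; 0.016 0 0 0"

```text
time_s: 72.53
ee_pos: [0.6565, -0.2367, 0.0412]
orientation: [1.0, 0.013, 0.0, 0.0]
force: [0.4, -0.4, -0.0]
grip_width: 0.007
```

Request:
carry_out:
  plan: "0.001 0 0 0; 0.002 0 0 0; 0.002 0 0 0; 0.002 0 0 0"

```text
time_s: 72.87
ee_pos: [0.6582, -0.2367, 0.0409]
orientation: [1.0, 0.013, -0.0, -0.0]
force: [-0.6, 0.0, 0.7]
grip_width: 0.004
```

Request:
carry_out:
  plan: "0.001 0 0 0; 0.002 0 0 0; 0.002 0 0 0"

```text
time_s: 73.12
ee_pos: [0.6602, -0.2366, 0.0408]
orientation: [1.0, 0.013, -0.0, -0.0]
force: [-2.7, -0.3, 0.4]
grip_width: 0.006
```

```bash
python3 - <<'E'
from h import *
mv(.662,-.237,.042,.026)
E
```

```text
t=73.1 at [ 0.6602 -0.2366  0.0408] yaw 0.026 shift [ 0.0018  0.0005 -0.0012] roll -0.000 dist 0.002 F [-2.7 -0.3  0.4] g 0.006
```

Request:
carry_out:
  plan: "0.0008 0 0 0; 0.0008 0 0 0"

```text
time_s: 73.28
ee_pos: [0.6605, -0.2366, 0.0407]
orientation: [1.0, 0.013, -0.001, -0.0]
force: [-8.2, 0.7, -0.4]
grip_width: 0.005
```

Request:
carry_out:
  plan: "0.0005 0 0 0; 0.0005 0 0 0"

```text
time_s: 73.45
ee_pos: [0.6606, -0.2366, 0.0406]
orientation: [1.0, 0.013, -0.001, -0.0]
force: [-10.7, 1.2, 1.8]
grip_width: 0.002
```

At the stop. Retract.

Request:
carry_out:
  plan: "-0.015 0 0 0; -0.045 0 0 0; -0.08 0 0 0; -0.08 0 -0.03 0; -0.08 0 -0.07 0"

```text
time_s: 73.87
ee_pos: [0.5784, -0.2378, 0.1078]
orientation: [1.0, 0.012, -0.003, -0.001]
force: [0.9, -0.5, 1.1]
grip_width: 0.006
```

Request:
carry_out:
  plan: "0 0 -0.04 0; 0 0 -0.08 0; -0.03 0.02 -0.12 0; -0.06 0.05 -0.15 0; -0.09 0.08 -0.15 0"

```text
time_s: 74.28
ee_pos: [0.5078, -0.3072, 0.2615]
orientation: [1.0, 0.014, 0.003, 0.002]
force: [1.0, -0.3, 0.6]
grip_width: 0.006
```

Request:
carry_out:
  plan: "-0.03 0.03 0 0; -0.06 0.06 0 0; -0.09 0.09 0 0; -0.11 0.12 0 0; -0.13 0.15 0 0"

```text
time_s: 74.7
ee_pos: [0.3795, -0.4619, 0.2574]
orientation: [1.0, 0.013, 0.001, 0.001]
force: [0.7, -0.5, -0.4]
grip_width: 0.005
```

Request:
carry_out:
  plan: "-0.02 0.035 0 0; -0.04 0.07 0 0; -0.05 0.1 0 0; -0.06 0.13 0 0; -0.06 0.13 0 0"

```text
time_s: 75.12
ee_pos: [0.3223, -0.5959, 0.2554]
orientation: [1.0, 0.011, -0.0, -0.0]
force: [-0.7, 0.4, -1.6]
grip_width: 0.007
```

```bash
python3 - <<'E'
from h import *
f=grab("scene");crop(f,60,260,240,340,4,"z1"); crop(f,180,380,200,330,4,"z2")
g=grab("top"); cv2.imwrite("pics/z3.png",cv2.resize(g["image"][:,:,::-1],None,fx=1.4,fy=1.4))
mv(.3,-.6,.22,.026)
E
```

```text
t=75.2 at [ 0.3241 -0.5926  0.256 ] yaw 0.024 shift [-0.0243  0.0068  0.036 ] roll -0.002 dist 0.044 F [0.2 1.3 0.5] g 0.005
```

View pics/z1.png

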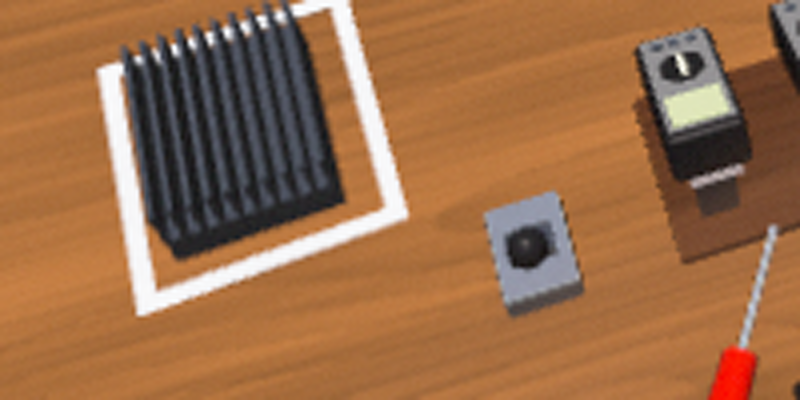

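View pics/z2.png

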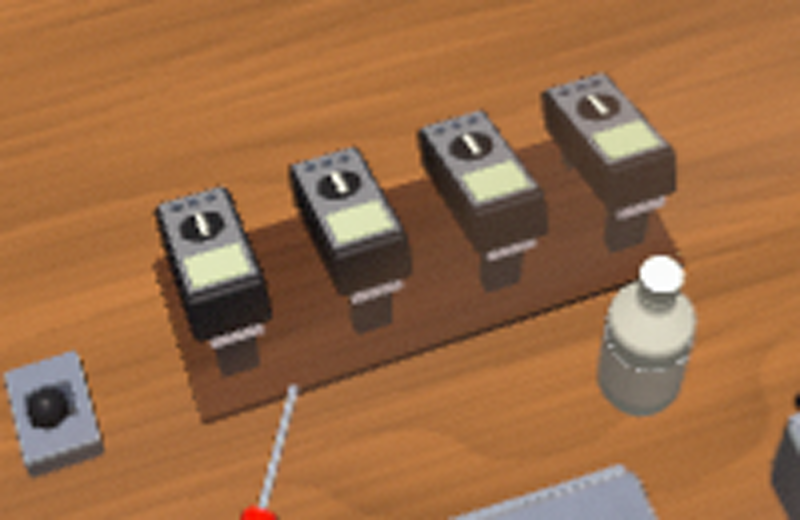

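View pics/z3.png

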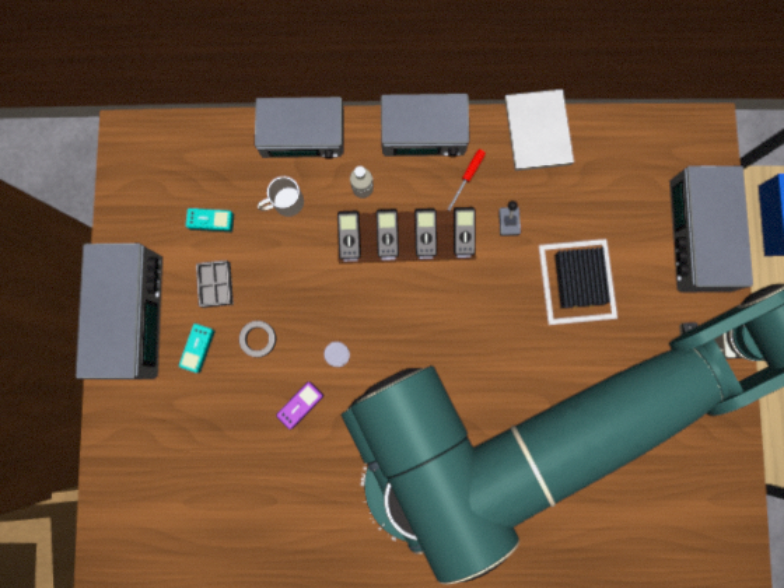

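```bash
python3 - <<'E'
from h import *
seatview("scene",[0,1,2,3],(215,355,212,300),5.6,"z4")
E
```

```text
(no output)
```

View pics/z4.png

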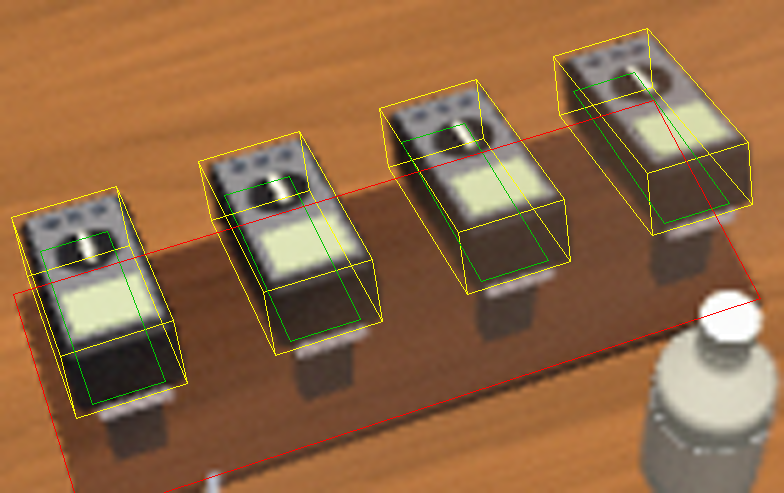

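```bash
python3 - <<'E'
from h import *
o=arm.get_obs();print(o["time_s"],o["qd"].round(3))
print(arm.close_job())
E
```

```text
75.2667 [ 0.019 -0.024  0.011  0.002  0.     0.   ]
the job is handed in; nothing more can be done
None
```

I handed the job in at 75 s. The load is in the outline, all four meters are on the stand, and the power lever is on. No verdict was reported.

**Checks just before the power throw and handing in**
- **Load:** it sits square inside the outline, about 3 mm off centre towards +x and −y. It had not moved since it was pushed in.
- **Meters:** all are face up with the head up the slope. They are within about 0.6 mm of centre across the bars and in line with the lips to a few milliradians.
- **Lever:** I pushed it to its end stop at about 11 N. The picture shows the knob in the on position.
- **Other things:** in the last pictures the other objects on the bench and the look-alikes were where they belong. The arm was clear of everything.

**What did not go cleanly**
- **Lever thrown too early:** I first threw it at about 36 s, and that push peaked at about 61 N at the wrist. I then found the meters 2 to 5 mm off centre, so I turned the lever back off. I re-laid the meters, checked them, and only then threw it on for good.
- **Meter on bar 2:** it read about 1 mm further from its lip than the other three, and I felt no clear lip contact when laying it. I left it, because pushing it again risked hitting the bottle or disturbing its alignment.
- **Load position:** the last check of the load (about 3 mm off centre) disagreed slightly with an earlier one that read within 2 mm. I did not push it again.

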